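# Build up a ruler compass in its calibration cradle

### The job

Build up the blue ruler compass in the open cradle, in this order: lay the loose compass flat and fully down in the cradle's pocket (either way round), put the wide bezel over its round black housing, then the narrow bezel over the steel neck, and last cap the neck with the stainless knob, hollow side down as it already stands. Every part must sit fully down on what is below it, and the mallet, brass weight, screwdriver and jar must stay where they lie.

Things in the scene. Friction and masses are not known exactly. Their poses are not given: they have to be found in the camera images.
- compass: Loose blue ruler compass, 0.09 kg, lying flat: plate 110 (x) x 60 (y) x 6 mm; in its middle a round black housing 44 mm across (6 to 20 mm above the underside, good to grip), on that a round steel neck 22 mm across (20 to 39 mm). Origin: centre of the underside, on the axis of housing and neck; x along its length, z up.
- wide_bezel: Loose grey cast aluminium ring, the wider of the two, 0.045 kg: 66 mm outside, bore 52 mm, 12 mm high, lying flat. Origin: centre of its underside on the ring's axis. Over the housing it comes to rest on the compass's plate, underside 6 mm above the compass's underside.
- narrow_bezel: Loose grey cast aluminium ring, the smaller, thick-walled one, 0.055 kg: 54 mm outside, bore 30 mm, 12 mm high, lying flat. Origin: centre of its underside on the ring's axis. Over the neck it comes to rest on top of the housing, underside 20 mm above the compass's underside.
- knob: Loose stainless tripod knob, 0.18 kg, standing with its hollow side down: a skirt 42 mm across and 14 mm high, on it a fluted grip 32 mm across and 14 mm high (28 mm in all); in the underside a round recess 30 mm across and 10 mm deep. Origin: centre of its underside. Over the neck it comes to rest on the narrow bezel, underside 32 mm above the compass's underside.
- cradle: The open cradle, the target, fixed: grey base 212 x 94 x 6 mm; pocket 124 (x) x 74 (y) mm, its floor 6 mm above the table, inside walls 10 mm thick that rise 5 mm over the floor. Its drawn-back brass cam lock lies beyond the pocket, 85 to 140 mm along +x, up to 28 mm high. Origin: on the table under the pocket's centre; x along the pocket's length, z up.
- shut_cradle: The other cradle, fixed and not to be used: the same base, covered by a grey plate with the brass lock bar run across it, up to 40 mm high; a compass is locked inside. Origin and axes as the open cradle's.
- mallet: Bystander, loose: round beech mallet lying on its side, head 56 mm across and 90 mm long, handle 190 mm long from the head's middle along the body's +x, 20 mm thick. Origin: on the table under the head's centre.
- weight: Bystander, loose: small brass weight 24 mm across, 18 mm high. Origin: centre of its underside.
- screwdriver: Bystander, loose: screwdriver 170 mm long lying along its x. Origin: on the table, near mid-length.
- jar: Bystander, loose: closed amber glass jar, 56 mm across, 60 mm high, standing. Origin: centre of its underside.
There are look-alikes about, which are no part of the job. Of the things like the compass, leave any that is green or turquoise; of the rest the smaller one is meant.

How it is judged:
By the outcome, as a careful person would: the job done as asked, in the order asked, and still so for the second after the job is handed in, with the robot touching nothing.
It also fails if it takes over 109 s, if anything falls off the work surface, if the arm or the gripper's body presses on something with over 40 N, if the wrist force passes 120 N, or if a joint passes its speed limit or range.

### The arm

A 6-joint arm with a two-finger parallel gripper is mounted at the origin on the work surface. World frame = base frame: x ahead of the robot, y to its left, z up, the work surface at z = 0. Lengths are in m, angles in rad, forces in N, time in s.
With the tool pointing down it reaches from about 0.25 to 0.725 m from the base axis. Payload 4 kg.
Tool frame: the origin (TCP) lies where the fingers leave the gripper's body, on its centre line; the fingertips stand 73 mm ahead of it and the grasp point (between the pads) lies 54 mm ahead of it (bot.tip_reach is the z of the fingertips in the tool frame, in m); z points along the fingers, x is the direction in which the jaws open and shut, and the axes are right-handed (so a half turn about z gives the same grasp; the last joint's range is limited). The gripper opens to 85 mm and grips with 20 to 120 N. Pads are 22 mm wide; open, the fingers measure 114 mm over their backs; the gripper's body (76 mm by 85 mm) begins 54 mm behind the grasp point. The pads swing forward as they close: fully open they stand 13 mm farther back than shut.
Start: joints at [-1.265, 0.241, 0.005, 1.335, 0, 1.571], TCP at [0.151, -0.477, 0.304] pointing down, gripper open.
Joint ranges: [-2.72, 2.72], [-1.05, 1.87], [-1.09, 1.28], [-1.99, 2.15], [-1.42, 1.44], [-3.14, 3.14]. Speed limits (rad/s): [2.79, 2.79, 3.14, 3.14, 3.14, 3.14].

### API

Orientations are given as a unit quaternion [x, y, z, w].
In Python, from workcell import bot, vision, job_done gives the robot as it stands.
- The arm moves only by the tool drive_tool, never from a script. Its argument "steps" is one flat list of numbers, 7 for each row, row after row: the shift along the tool's x, y, z in m, then the turn, a rotation vector about the tool's x, y, z in degrees, then the closure, from -1 (fully open) to 1 (shut). A call has 1 to 8 rows; each row shifts and turns the commanded pose from where the row before left it, along the tool's axes as they then stand; what a row does not reach is not made up. A row lasts 1/12 s, in which the tool goes at most 41.7 mm and 7.16 degrees, less where a joint would pass 70% of its speed; a pose out of reach is approached as far as the arm can. A call is refused whole if a number of a shift passes 0.0417 or a number of a turn 7.16, either way. A call with a gripper value outside its range is refused whole. The fingers move at their own pace and stop on an object; the grip force is fixed at half the most. Time passes only in rows, so rows that do not move let the fingers close. It gives the time, the measured TCP pose, the force and the opening at its end, in the units of the state.
- bot.get_obs(): the state, without advancing time (a new reading comes with each control period).
- vision.camera(name): name is "scene" or "top" or "wrist"; returns (picture, depth): 400x640x3 uint8, red, green, blue; 400x640 float32, m along the optical axis (not along the pixel's ray), 0 where there is no reading.
- vision.camera_model(name): a dict with "mtx" (3x3 intrinsics, pixels), "D" ([k1, k2, p1, p2, k3] as OpenCV has them; the pictures are not rectified), "rvec" (rotation vector, rad) and "tvec" (3), from world to camera coordinates, as OpenCV has them. Camera axes: x right, y down, z forward; pixel columns grow to the right and rows downward; lengths in m; the calibration is good to about 2 mm. A picture is of the moment at which its call begins: read the wrist's pose just before it. camera_model takes no time and is no camera call; for the wrist camera it gives the pose at the moment of the call.
- job_done(): hands the job in, once; it reports no verdict.
The state is a dict: "clock": time; "joint_pos": joint angles; "joint_vel": joint speeds; "tau": joint torques, N m; "eef_pos": TCP position; "tool_rot": TCP orientation; "ft_force": force on the tool from outside, world axes, zero at the start; "ft_torque": the same for the moment, N m; "grip_width": finger opening in m.
Only numpy, scipy, OpenCV 4.12 (cv2) and the standard library are available. Lean on these libraries where they do the work, as an engineer would, in place of code of your own. Each camera call takes 0.05 s, during which the arm holds its last target.

## Working session

There is one attempt and no reset: what is moved stays moved. The work goes in short steps, Python scripts to look and compute and a tool call to move; the robot and the scene stay as the last step left them, time stands still between calls to the robot, and variables do not carry over. Pictures are saved under pics/ and viewed, and the job is handed in when it is done.

Besides the shell and the picture viewer there is one more tool, called after ">>>" as name(argument=value, ...), one argument or row to a line, values as JSON. drive_tool: Moves the arm, as the interface text tells. Its arguments: {"type":"object","properties":{"steps":{"type":"array"}},"required":["steps"]}

```bash
ls; mkdir -p pics; cat > h.py <<'E'
import numpy as np,cv2
from workcell import bot,vision,job_done
from scipy.spatial.transform import Rotation as R
def cloud(name):
    im,d=vision.camera(name); m=vision.camera_model(name)
    return im,d,m
def world(m,px,d):
    px=np.asarray(px,float).reshape(-1,1,2)
    u=cv2.undistortPoints(px,np.array(m['mtx']),np.array(m['D'])).reshape(-1,2)
    d=np.asarray(d,float).reshape(-1)
    pc=np.c_[u*d[:,None],d]
    Rm=cv2.Rodrigues(np.array(m['rvec'],float))[0]
    return (pc-np.array(m['tvec']).reshape(1,3))@Rm
def full(m,d):
    v,u=np.mgrid[0:d.shape[0],0:d.shape[1]]
    return world(m,np.c_[u.ravel(),v.ravel()],d.ravel()).reshape(d.shape+(3,))
def save(n,im): cv2.imwrite('pics/'+n,cv2.cvtColor(im,cv2.COLOR_RGB2BGR))
E
python3 - <<'E'
from h import *
import pickle
print(bot.get_obs())
for n in('top','scene'):
    im,d,m=cloud(n); save(n+'0.png',im); pickle.dump((im,d,m),open(n+'.pkl','wb')); print(n,m)
E
```

```text
pics
{'clock': 0.0, 'joint_pos': array([-1.26500684e+00,  2.41417157e-01,  3.75520953e-03,  1.33518067e+00,
        1.81102060e-05,  1.57081666e+00]), 'joint_vel': array([ 0.00025881,  0.00097624,  0.00075281, -0.00060258, -0.00059329,
        0.00084009]), 'tau': array([ 2.50549274e-04, -3.72320974e+01,  2.52405828e+01,  1.71649747e-02,
       -2.04296407e-05, -2.16965752e-06]), 'eef_pos': array([ 0.15038829, -0.47636398,  0.30302252]), 'tool_rot': array([ 8.06543661e-01, -5.91173643e-01, -8.19870252e-04, -6.12142881e-04]), 'ft_force': array([-0.5684654 ,  0.40727422, -0.68952989]), 'ft_torque': array([-0.01022823, -0.0027346 ,  0.01807695]), 'grip_width': 0.0856638372757118}
top {'mtx': array([[443.49172186,   0.        , 317.25504228],
       [  0.        , 443.49172186, 199.94561973],
       [  0.        ,   0.        ,   1.        ]]), 'D': array([-0.12825209,  0.        ,  0.        ,  0.        ,  0.        ]), 'rvec': array([ 2.16754883, -2.18957666,  0.07464036]), 'tvec': array([-0.04930576,  0.522729  ,  1.16794898])}
scene {'mtx': array([[444.34599622,   0.        , 315.27663975],
       [  0.        , 444.34599622, 200.71002615],
       [  0.        ,   0.        ,   1.        ]]), 'D': array([0.01035166, 0.        , 0.        , 0.        , 0.        ]), 'rvec': array([ 1.12863056,  2.23169169, -1.08673078]), 'tvec': array([ 0.34639591, -0.20979957,  1.42377302])}
```

View pics/top0.png

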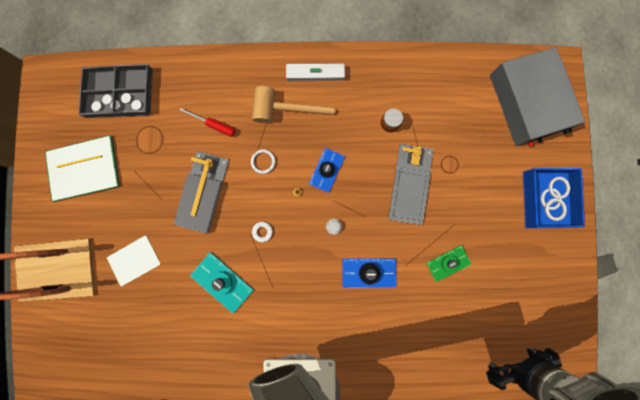

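View pics/scene0.png

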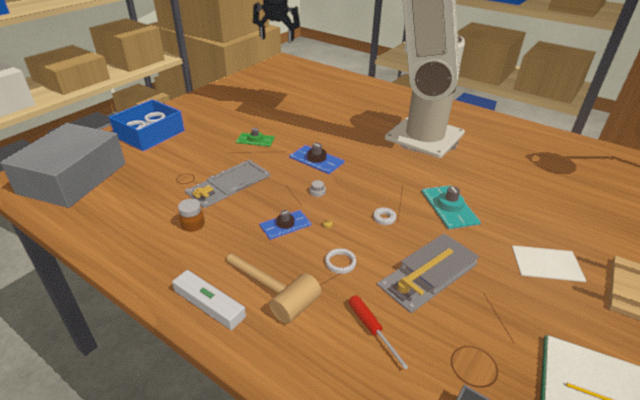

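```bash
python3 - <<'E'
from h import *
import pickle
im,d,m=pickle.load(open('top.pkl','rb'))
P=full(m,d)
c=im[130:300,230:460]; save('crop0.png',cv2.resize(c,None,fx=3.4,fy=3.4,interpolation=cv2.INTER_CUBIC))
for n,(u,v) in dict(small=(327,170),big=(370,273),wide=(262,161),narrow=(262,232),knob=(334,227),crad=(409,190),table=(300,220)).items():
    print(n,P[v,u].round(4))
def seg(mask,box):
    x0,y0,x1,y1=box; k=np.zeros(mask.shape,bool); k[y0:y1,x0:x1]=mask[y0:y1,x0:x1]; return k
hsv=cv2.cvtColor(im,cv2.COLOR_RGB2HSV)
blue=(hsv[...,0]>95)&(hsv[...,0]<125)&(hsv[...,1]>120)
for n,b in dict(small=(300,140,352,198),big=(335,250,405,295)).items():
    k=seg(blue,b); q=P[k]; r=cv2.minAreaRect((q[:,:2]*1000).astype(np.float32)); print(n,k.sum(),r, np.median(q[:,2]))
# heights
Z=P[...,2]
for n,b in dict(small=(300,140,352,198),wide=(245,145,280,178),narrow=(248,218,278,246),knob=(322,214,348,240),jar=(378,104,408,136),weight=(290,184,304,198)).items():
    k=seg(Z>0.006,b)
    k=seg(Z>0.006,b); q=P[k]; 
    r=cv2.minAreaRect((q[:,:2]*1000).astype(np.float32)); print(n,k.sum(),r,q[:,2].max().round(4), np.median(q[:,2]).round(4))
k=seg((hsv[...,1]<70)&(Z>0.003)&(Z<.05),(380,138,442,232)); q=P[k]; print('cradle',cv2.minAreaRect((q[:,:2]*1000).astype(np.float32)))
E
```

```text
small [ 0.5997 -0.0813  0.0414]
big [ 0.3288 -0.1896  0.0492]
wide [6.327e-01 9.650e-02 4.000e-04]
narrow [ 0.4379  0.0967 -0.0008]
knob [ 0.4493 -0.0984  0.0247]
crad [ 0.5477 -0.3045  0.0069]
table [ 0.4695 -0.0072  0.0037]
small 671 ((550.6768188476562, -64.61614990234375), (69.06916809082031, 228.2755889892578), 72.67215728759766) 0.005018081910561513
big 1192 ((339.1221618652344, -155.05125427246094), (233.8310546875, 113.44599914550781), 70.6163330078125) 0.006920050160332526
small 429 ((553.5635375976562, -54.091583251953125), (88.14769744873047, 228.59124755859375), 73.35924530029297) 1.204 0.0133
wide 178 ((552.4916381835938, 15.944900512695312), (283.9834899902344, 63.843257904052734), 44.700035095214844) 1.204 0.0102
narrow 219 ((446.29888916015625, 35.2341194152832), (51.91188430786133, 193.01019287109375), 6.499300003051758) 1.204 0.0106
knob 190 ((453.01483154296875, -90.16534423828125), (40.566246032714844, 55.160560607910156), 2.74676251411438) 1.204 0.0245
jar 416 ((589.50634765625, -178.90858459472656), (54.719451904296875, 387.49029541015625), 61.925819396972656) 1.204 0.0576
weight 43 ((496.4029235839844, -33.548641204833984), (141.49562072753906, 21.74416160583496), 33.551002502441406) 1.204 0.0096
cradle ((565.3781127929688, -310.323486328125), (94.35630798339844, 210.38314819335938), 79.86080932617188)
```

View pics/crop0.png

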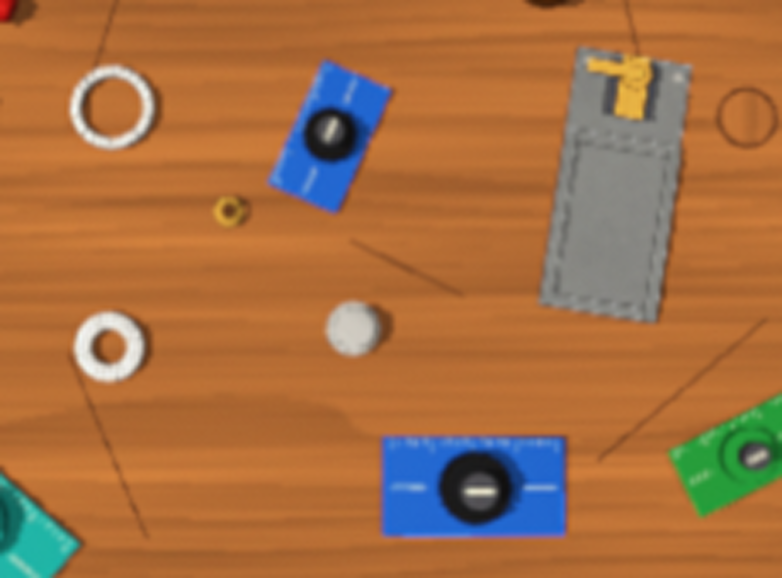

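```bash
cat > meas.py <<'E'
from h import *
import pickle,sys
from scipy.optimize import least_squares
im,d,m=pickle.load(open('top.pkl','rb'))
P=full(m,d); Z=P[...,2]; hsv=cv2.cvtColor(im,cv2.COLOR_RGB2HSV); ok=d>0
Rm=cv2.Rodrigues(np.array(m['rvec']))[0]; C=-Rm.T@np.array(m['tvec']); print('cam',C,'tip',bot.tip_reach)
def ray(px,z):
    a=world(m,px,np.ones(len(np.atleast_2d(px)))); v=a-C; return C+v*((z-C[2])/v[:,2])[:,None]
def box(b): 
    k=np.zeros(ok.shape,bool); k[b[1]:b[3],b[0]:b[2]]=1; return k
def area(mask,z):
    v,u=np.nonzero(mask); q=ray(np.c_[u,v],z)[:,:2]; r=cv2.minAreaRect((q*1000).astype(np.float32)); return q.mean(0).round(4),[np.round(t,1) for t in r]
blue=(hsv[...,0]>95)&(hsv[...,0]<125)&(hsv[...,1]>120)
print('small',area(blue&box((300,140,352,198)),.006)); print('big',area(blue&box((335,250,405,295)),.006))
wh=(hsv[...,1]<60)&(hsv[...,2]>150)
print('wide',area(wh&box((245,145,280,178)),.012)); print('narrow',area(wh&box((248,218,278,246)),.012))
gr=(hsv[...,1]<60)
print('knob',area(gr&(hsv[...,2]>90)&box((322,214,348,240)),.025))
k=gr&box((380,138,442,232)); k=cv2.morphologyEx(k.astype(np.uint8),cv2.MORPH_OPEN,np.ones((3,3)))>0
print('cradle',area(k,.008))
t=P[ok&box((280,205,315,260))]; print('table z',np.median(t[:,2]))
E
python3 meas.py
```

```text
cam [ 0.43143328 -0.06358874  1.20399471] tip 0.0726
small (array([ 0.6047, -0.0814]), [array([605.4, -81.2]), array([ 58.4, 107.7]), np.float64(65.2)])
big (array([ 0.3259, -0.1907]), [array([ 325. , -191.8]), array([140.3,  75.1]), np.float64(89.2)])
wide (array([0.6304, 0.0932]), [array([629.5,  93.7]), array([63.2, 63.4]), np.float64(89.3)])
narrow (array([0.4388, 0.0961]), [array([439.2,  96.4]), array([51.4, 51.1]), np.float64(89.6)])
knob (array([ 0.4514, -0.097 ]), [array([452. , -98.4]), array([37.2, 37.1]), np.float64(89.4)])
cradle (array([ 0.5547, -0.3089]), [array([ 565.2, -310.5]), array([ 93.8, 208.9]), np.float64(79.9)])
table z -0.0012509823581652651
```

```bash
cat > go.py <<'E'
from h import *
import sys
# usage: go.py x y z yawdeg
def plan(x,y,z,yaw):
    o=bot.get_obs(); p=np.array(o['eef_pos']); r=R.from_quat(o['tool_rot'])
    X=r.as_matrix()[:,0]; cy=np.degrees(np.arctan2(X[1],X[0]))
    dy=(yaw-cy+90)%180-90
    tgt=R.from_euler('z',cy+dy,degrees=True)*R.from_euler('x',180,degrees=True)
    s=r.inv().apply(np.array([x,y,z])-p)
    rv=np.degrees((r.inv()*tgt).as_rotvec())
    print('clk %.2f tcp %s yaw %.2f w %.4f F %s'%(o['clock'],p.round(4),cy,o['grip_width'],np.round(o['ft_force'],1)))
    print('shift(mm) in tool axes',(s*1000).round(1),'turn deg',rv.round(2), 'j',np.round(o['joint_pos'],2))
if __name__=='__main__': plan(*map(float,sys.argv[1:5]))
E
python3 go.py .605 -.081 .25 -24.8; python3 -c "
from workcell import bot;print([a for a in dir(bot) if a[0]!='_'])"
```

```text
clk 0.10 tcp [ 0.1504 -0.4764  0.3031] yaw -72.48 w 0.0850 F [0.1 0.4 0.5]
shift(mm) in tool axes [-240.1 -552.6   53.6] turn deg [-4.000e-02  1.000e-01 -4.768e+01] j [-1.27  0.24  0.    1.34 -0.    1.57]
['Unreachable', 'get_obs', 'tip_reach']
```

>>> drive_tool(
  steps=[-0.015,-0.0345,0.0034,0,0,0,-1,-0.015,-0.0345,0.0034,0,0,0,-1,-0.015,-0.0345,0.0034,0,0,0,-1,-0.015,-0.0345,0.0034,0,0,0,-1,-0.015,-0.0345,0.0034,0,0,0,-1,-0.015,-0.0345,0.0034,0,0,0,-1,-0.015,-0.0345,0.0034,0,0,0,-1,-0.015,-0.0345,0.0034,0,0,0,-1],
)

```text
clock: 0.77
eef_pos: [0.3785, -0.2777, 0.2763]
tool_rot: [0.807, -0.591, -0.0, 0.0]
ft_force: [0.3, 0.1, -0.1]
grip_width: 0.0855
```

>>> drive_tool(
  steps=[-0.015,-0.0345,0.0034,0,0,0,-1,-0.015,-0.0345,0.0034,0,0,0,-1,-0.015,-0.0345,0.0034,0,0,0,-1,-0.015,-0.0345,0.0034,0,0,0,-1,-0.015,-0.0345,0.0034,0,0,0,-1,-0.015,-0.0345,0.0034,0,0,0,-1,-0.015,-0.0345,0.0034,0,0,0,-1,-0.015,-0.0345,0.0034,0,0,0,-1],
)

```text
clock: 1.43
eef_pos: [0.6055, -0.0802, 0.2487]
tool_rot: [0.807, -0.591, -0.001, 0.0]
ft_force: [0.4, -0.7, 0.1]
grip_width: 0.0853
```

>>> drive_tool(
  steps=[0,0,0,0,0,-6.8,-1,0,0,0,0,0,-6.8,-1,0,0,0,0,0,-6.8,-1,0,0,0,0,0,-6.8,-1,0,0,0,0,0,-6.8,-1,0,0,0,0,0,-6.8,-1,0,0,0,0,0,-6.8,-1,0,0,0,0,0,0,-1],
)

```text
clock: 2.1
eef_pos: [0.6044, -0.0817, 0.2488]
tool_rot: [0.977, -0.214, -0.001, 0.0]
ft_force: [-0.1, 0.4, -0.3]
grip_width: 0.0852
```

```bash
python3 go.py .605 -.081 .25 -24.8; python3 - <<'E'
from h import *
import pickle
o=bot.get_obs(); m=vision.camera_model('wrist'); im,d=vision.camera('wrist'); pickle.dump((im,d,m,o),open('w1.pkl','wb')); save('w1.png',im); print(m)
E
```

```text
clk 2.10 tcp [ 0.6044 -0.0817  0.2488] yaw -24.77 w 0.0852 F [-0.1  0.4 -0.3]
shift(mm) in tool axes [ 0.3 -0.9 -1.2] turn deg [0.02 0.08 0.03] j [-0.13  0.49  0.22  1.31  0.    1.87]
{'mtx': array([[288.68803034,   0.        , 322.39010611],
       [  0.        , 288.68803034, 192.8662332 ],
       [  0.        ,   0.        ,   1.        ]]), 'D': array([0.00526182, 0.        , 0.        , 0.        , 0.        ]), 'rvec': array([-2.76674309,  0.6083426 ,  0.09863513]), 'tvec': array([-0.58293161,  0.14678562,  0.38372948])}
```

View pics/w1.png

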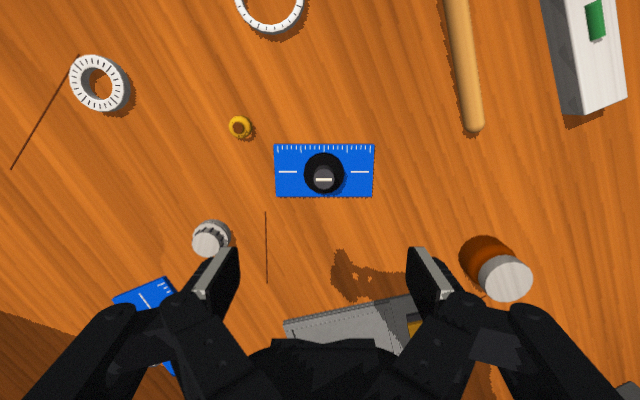

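```bash
cat > wm.py <<'E'
from h import *
import pickle,sys
def load(f): return pickle.load(open(f,'rb'))
def snap(f):
    o=bot.get_obs(); m=vision.camera_model('wrist'); im,d=vision.camera('wrist'); pickle.dump((im,d,m,o),open(f+'.pkl','wb')); save(f+'.png',im); return im,d,m,o
def tool(o,W): return R.from_quat(o['tool_rot']).inv().apply(W.reshape(-1,3)-o['eef_pos'])
def ray(m,px,z):
    Rm=cv2.Rodrigues(np.array(m['rvec']))[0]; C=-Rm.T@np.array(m['tvec'])
    v=world(m,px,np.ones(len(px)))-C; return C+v*((z-C[2])/v[:,2])[:,None]
def box(b):
    k=np.zeros((400,640),bool); k[b[1]:b[3],b[0]:b[2]]=1; return k
def area(m,mask,z):
    v,u=np.nonzero(mask); q=ray(m,np.c_[u,v],z)[:,:2]; r=cv2.minAreaRect((q*1000).astype(np.float32)); return (q.mean(0)*1000).round(1),[np.round(t,1) for t in r]
def fingers(o,m,d):
    k=(d>0)&(d<.26); t=tool(o,full(m,d)[k]); t=t[(abs(t[:,1])<.012)&(abs(t[:,0])<.07)&(t[:,2]>.03)]
    for s in(-1,1):
        q=t[t[:,0]*s>0]
        if len(q): 
            zz=np.percentile(q[:,2],99); e=q[q[:,2]>zz-.006]; print('side',s,'zmax',zz.round(4),'inner x',np.abs(e[:,0]).min().round(4),'outer',np.abs(e[:,0]).max().round(4))
E
python3 - <<'E'
from wm import *
im,d,m,o=load('w1.pkl')
hsv=cv2.cvtColor(im,cv2.COLOR_RGB2HSV)
b=(hsv[...,0]>95)&(hsv[...,0]<125)&(hsv[...,1]>120)&box((260,130,390,210))
print('plate',area(m,b,.006))
k=(hsv[...,2]<60)&box((295,145,352,196)); print('housing',area(m,k,.02))
q=full(m,d)[k]; print(np.percentile(q[:,2],[5,50,95]))
fingers(o,m,d)
E
```

```text
plate (array([607.4, -78.3]), [array([606.8, -79.6]), array([ 59.2, 109.2]), np.float64(65.2)])
housing (array([608. , -76.9]), [array([607. , -79.1]), array([43.8, 41.7]), np.float64(65.2)])
[0.01829598 0.01979921 0.0322244 ]
side -1 zmax 0.0589 inner x 0.0417 outer 0.0537
side 1 zmax 0.0587 inner x 0.0427 outer 0.0498
```

```bash
python3 go.py .6068 -.0796 .15 -24.8
```

```text
clk 2.15 tcp [ 0.6044 -0.0817  0.2489] yaw -25.02 w 0.0856 F [ 0.6  0.8 -0.1]
shift(mm) in tool axes [ 1.4 -3.  98.9] turn deg [ 0.02  0.07 -0.22] j [-0.13  0.49  0.22  1.31 -0.    1.87]
```

>>> drive_tool(
  steps=[0.0014,-0.003,0.033,0,0,0,-0.3,0,0,0.033,0,0,0,-0.3,0,0,0.033,0,0,0,-0.3,0,0,0,0,0,0,-0.3],
)

```text
clock: 2.48
eef_pos: [0.6025, -0.079, 0.143]
tool_rot: [0.976, -0.217, -0.007, 0.001]
ft_force: [-1.8, -0.4, -1.8]
grip_width: 0.0557
```

```bash
python3 go.py .6068 -.0796 .08 -24.8;python3 - <<'E'
from wm import *
im,d,m,o=snap('w2'); print(o['grip_width']); fingers(o,m,d); 
hsv=cv2.cvtColor(im,cv2.COLOR_RGB2HSV)
b=(hsv[...,0]>95)&(hsv[...,0]<125)&(hsv[...,1]>120)
print('plate',area(m,b&box((200,80,450,300)),.006))
E
```

```text
clk 2.48 tcp [ 0.6025 -0.079   0.143 ] yaw -25.03 w 0.0557 F [-1.8 -0.4 -1.8]
shift(mm) in tool axes [ 5.  -1.5 63. ] turn deg [ 0.24  0.77 -0.23] j [-0.13  0.57  0.07  1.08 -0.    1.88]
0.0557305067233447
side -1 zmax 0.145 inner x 0.0238 outer 0.07
side 1 zmax 0.1429 inner x 0.0259 outer 0.07
plate (array([608.1, -77.1]), [array([587.5, -93. ]), array([109.4, 142.8]), np.float64(72.0)])
```

View pics/w2.png

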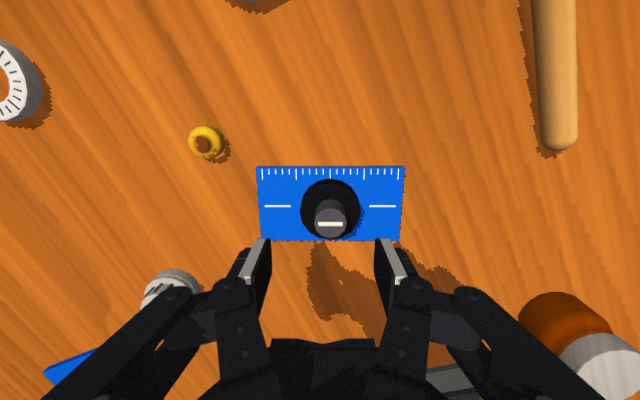

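```bash
sed -i 's/(t\[:,2\]>.03)\]/(t[:,2]>.03)\&(t[:,2]<.085)]/' wm.py; python3 - <<'E'
from wm import *
im,d,m,o=load('w2.pkl'); fingers(o,m,d)
hsv=cv2.cvtColor(im,cv2.COLOR_RGB2HSV)
b=(hsv[...,0]>95)&(hsv[...,0]<125)&(hsv[...,1]>120)
print('plate',area(m,b&box((250,140,410,245)),.006))
im,d,m,o=snap('w3'); print(o['eef_pos']); fingers(o,m,d)
hsv=cv2.cvtColor(im,cv2.COLOR_RGB2HSV)
b=(hsv[...,0]>95)&(hsv[...,0]<125)&(hsv[...,1]>120)
print('plate',area(m,b&box((250,140,410,245)),.006))
E
python3 go.py .6068 -.0796 .08 -24.8
```

```text
side -1 zmax 0.0666 inner x 0.027 outer 0.039
side 1 zmax 0.0668 inner x 0.028 outer 0.0409
plate (array([608.3, -77. ]), [array([606.8, -79.6]), array([ 60.9, 109.1]), np.float64(65.1)])
[ 0.60409482 -0.07921089  0.1464266 ]
side -1 zmax 0.0669 inner x 0.0269 outer 0.0387
side 1 zmax 0.0668 inner x 0.0279 outer 0.0399
plate (array([608.3, -76.7]), [array([606.9, -79.4]), array([ 60.1, 109.2]), np.float64(65.1)])
clk 2.58 tcp [ 0.6062 -0.0795  0.1494] yaw -24.98 w 0.0554 F [-0.2 -0.2  0.9]
shift(mm) in tool axes [ 0.9 -0.3 69.4] turn deg [ 0.07  0.22 -0.18] j [-0.13  0.56  0.08  1.09  0.    1.88]
```

>>> drive_tool(
  steps=[0.0007,-0.0003,0.025,0,0,0,-0.3,0,0,0.025,0,0,0,-0.3,0,0,0.014,0,0,0,-0.3,0,0,0.0075,0,0,0,-0.3,0,0,0,0,0,0,-0.3,0,0,0,0,0,0,-0.3],
)

```text
clock: 3.08
eef_pos: [0.6093, -0.0798, 0.081]
tool_rot: [0.976, -0.216, 0.002, -0.0]
ft_force: [-0.0, 0.5, 0.8]
grip_width: 0.0554
```

```bash
python3 go.py .6068 -.0796 .078 -24.8
```

```text
clk 3.08 tcp [ 0.6093 -0.0798  0.081 ] yaw -24.91 w 0.0554 F [-0.   0.5  0.8]
shift(mm) in tool axes [-2.4  0.8  2.9] turn deg [-0.05 -0.16 -0.11] j [-0.13  0.64  0.    0.94  0.    1.88]
```

>>> drive_tool(
  steps=[0,0,0.0005,0,0,0,-0.3,0,0,0,0,0,0,-0.3],
)

```text
clock: 3.25
eef_pos: [0.6092, -0.0798, 0.0805]
tool_rot: [0.976, -0.216, 0.002, -0.0]
ft_force: [-0.3, 0.5, -0.5]
grip_width: 0.0555
```

```bash
python3 go.py .6068 -.0796 .078 -24.8
```

```text
clk 3.25 tcp [ 0.6092 -0.0798  0.0805] yaw -24.89 w 0.0555 F [-0.3  0.5 -0.5]
shift(mm) in tool axes [-2.3  0.8  2.5] turn deg [-0.06 -0.19 -0.09] j [-0.13  0.64  0.    0.93  0.    1.87]
```

>>> drive_tool(
  steps=[-0.0023,0.0008,0.002,0,0,0,-0.3,0,0,0,0,0,0,-0.3,0,0,0,0,0,0,1,0,0,0,0,0,0,1,0,0,0,0,0,0,1,0,0,0,0,0,0,1,0,0,0,0,0,0,1,0,0,0,0,0,0,1],
)

```text
clock: 3.92
eef_pos: [0.6058, -0.0794, 0.0772]
tool_rot: [0.977, -0.215, 0.0, -0.0]
ft_force: [-1.8, -0.3, 5.5]
grip_width: 0.0419
```

```bash
python3 go.py .6068 -.0796 .16 -24.8
```

```text
clk 3.92 tcp [ 0.6058 -0.0794  0.0772] yaw -24.88 w 0.0419 F [-1.8 -0.3  5.5]
shift(mm) in tool axes [  1.   -0.3 -82.8] turn deg [-0.02 -0.05 -0.08] j [-0.13  0.64 -0.01  0.93  0.    1.87]
```

>>> drive_tool(
  steps=[0,0,-0.005,0,0,0,1,0,0,-0.01,0,0,0,1,0,0,-0.03,0,0,0,1,0,0,-0.03,0,0,0,1,0,0,-0.02,0,0,0,1,0,0,0,0,0,0,1,0,0,0,0,0,0,1],
)

```text
clock: 4.5
eef_pos: [0.6065, -0.0795, 0.1733]
tool_rot: [0.977, -0.215, 0.002, -0.0]
ft_force: [0.0, -0.3, -1.4]
grip_width: 0.0417
```

```bash
python3 - <<'E'
from wm import *
im,d,m,o=snap('w4'); print(o['eef_pos'],o['grip_width'],o['ft_force']); fingers(o,m,d)
hsv=cv2.cvtColor(im,cv2.COLOR_RGB2HSV)
b=(hsv[...,0]>95)&(hsv[...,0]<125)&(hsv[...,1]>120)&(d>0)&(d<.22)
t=tool(o,full(m,d)[b]); print(b.sum(),np.percentile(t,[1,50,99],axis=0).round(4))
print(cv2.minAreaRect((t[:,:2]*1000).astype(np.float32)))
E
python3 go.py .5317 -.3045 .17 -10.1
```

```text
[ 0.60645007 -0.07951554  0.17329186] 0.041682781245484656 [ 0.02998892 -0.27176219 -1.39427337]
side -1 zmax 0.0725 inner x 0.018 outer 0.0543
side 1 zmax 0.0725 inner x 0.0185 outer 0.0553
9734 [[-0.0538 -0.0304  0.0274]
 [-0.0003 -0.0166  0.0715]
 [ 0.0544  0.0275  0.0741]]
((-3.9368515014648438, -0.6237392425537109), (60.557865142822266, 118.59770965576172), 89.8577880859375)
clk 4.55 tcp [ 0.6054 -0.0794  0.1715] yaw -24.88 w 0.0419 F [-0.2 -0.3 -0.8]
shift(mm) in tool axes [ 27.9 235.2   1.5] turn deg [ -0.    -0.   -14.78] j [-0.13  0.54  0.1   1.13 -0.    1.87]
```

View pics/w4.png

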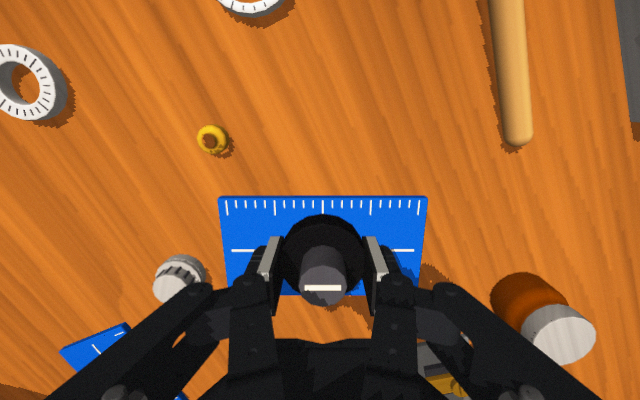

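>>> drive_tool(
  steps=[0.0035,0.0294,0,0,0,0,1,0.0035,0.0294,0,0,0,0,1,0.0035,0.0294,0,0,0,0,1,0.0035,0.0294,0,0,0,0,1,0.0035,0.0294,0,0,0,0,1,0.0035,0.0294,0,0,0,0,1,0.0035,0.0294,0,0,0,0,1,0.0035,0.0294,0,0,0,0,1],
)

```text
clock: 5.22
eef_pos: [0.5302, -0.3052, 0.169]
tool_rot: [0.977, -0.215, -0.002, -0.001]
ft_force: [0.9, -0.1, -1.3]
grip_width: 0.0416
```

>>> drive_tool(
  steps=[0,0,0,0,0,-5,1,0,0,0,0,0,-5,1,0,0,0,0,0,-4.8,1,0,0,0,0,0,0,1,0,0,0,0,0,0,1],
)

```text
clock: 5.63
eef_pos: [0.531, -0.3041, 0.1696]
tool_rot: [0.996, -0.089, -0.002, -0.001]
ft_force: [-0.5, 0.8, -1.1]
grip_width: 0.0418
```

```bash
python3 - <<'E'
from wm import *
im,d,m,o=snap('w5')
E
python3 go.py .5317 -.3045 .17 -10.1
```

```text
clk 5.68 tcp [ 0.5313 -0.3041  0.1699] yaw -10.19 w 0.0414 F [ 0.1  0.1 -0.9]
shift(mm) in tool axes [ 0.4  0.4 -0.1] turn deg [-0.06  0.16 -0.09] j [-0.52  0.55  0.1   1.13  0.    1.23]
```

View pics/w5.png

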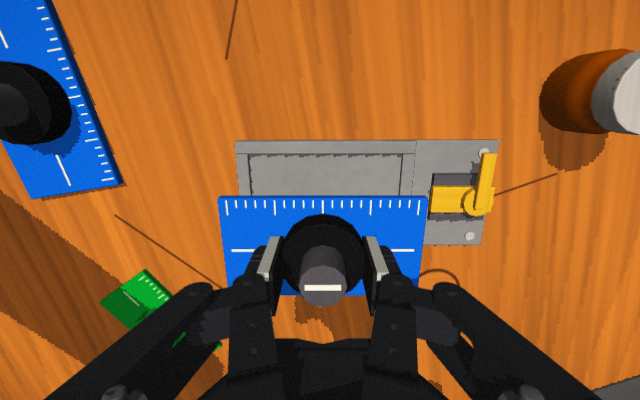

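```bash
python3 - <<'E'
from wm import *
im,d,m,o=load('w5.pkl')
save('w5c.png',cv2.resize(im[130:260,220:510],None,fx=2.7,fy=2.7,interpolation=cv2.INTER_CUBIC))
a=np.radians(-10.1); A=np.array([[np.cos(a),np.sin(a)],[-np.sin(a),np.cos(a)]])
for px,z in (((236,141),.011),((415,141),.011),((498,140),.006),((482,245),.006)):
    w=ray(m,np.array([px],float),z)[0,:2]; print(px,(A@(w-[.5317,-.3045])*1000).round(1))
E
```

```text
(236, 141) [-68.8  47.9]
(415, 141) [71.8 47.6]
(498, 140) [139.5  47.5]
(482, 245) [142.4 -46.1]
```

View pics/w5c.png

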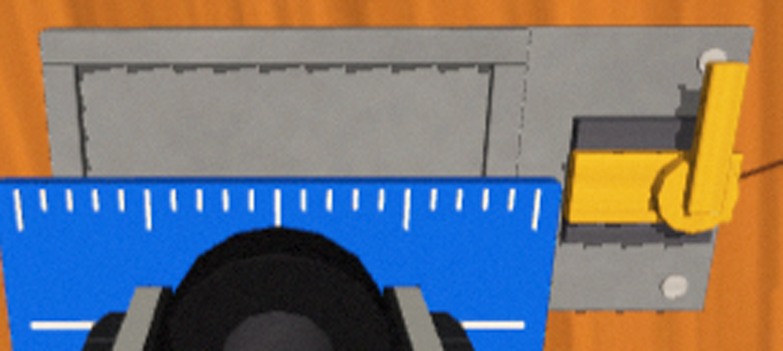

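>>> drive_tool(
  steps=[0.001,0.0004,0.024,0,0,0,1,0,0,0.024,0,0,0,1,0,0,0.02,0,0,0,1,0,0,0.01,0,0,0,1,0,0,0.003,0,0,0,1,0,0,0,0,0,0,1,0,0,0,0,0,0,1],
)

```text
clock: 6.27
eef_pos: [0.5335, -0.3054, 0.0914]
tool_rot: [0.996, -0.088, 0.001, 0.0]
ft_force: [-0.0, -0.5, -1.0]
grip_width: 0.0418
```

```bash
python3 go.py .5326 -.3045 .084 -10.1
```

```text
clk 6.27 tcp [ 0.5335 -0.3054  0.0914] yaw -10.09 w 0.0418 F [-0.  -0.5 -1. ]
shift(mm) in tool axes [-1.1 -0.7  7.4] turn deg [ 0.03 -0.08  0.01] j [-0.52  0.62  0.02  0.96 -0.    1.23]
```

>>> drive_tool(
  steps=[-0.001,-0.0006,0.003,0,0,0,1,0,0,0.003,0,0,0,1,0,0,0.001,0,0,0,1,0,0,0,0,0,0,1],
)

```text
clock: 6.6
eef_pos: [0.532, -0.3044, 0.0837]
tool_rot: [0.996, -0.088, 0.0, 0.0]
ft_force: [0.1, -0.5, -0.6]
grip_width: 0.0418
```

```bash
python3 go.py .5326 -.3045 .084 -10.1
```

```text
clk 6.60 tcp [ 0.532  -0.3044  0.0837] yaw -10.08 w 0.0418 F [ 0.1 -0.5 -0.6]
shift(mm) in tool axes [ 0.6  0.  -0.3] turn deg [ 0.01 -0.01  0.02] j [-0.52  0.63  0.    0.94 -0.    1.23]
```

No contact yet; lower 1 mm more and check.

>>> drive_tool(
  steps=[0,0,0.001,0,0,0,1,0,0,0,0,0,0,1],
)

```text
clock: 6.77
eef_pos: [0.5322, -0.3045, 0.0833]
tool_rot: [0.996, -0.088, 0.0, 0.0]
ft_force: [-0.4, 1.8, 3.2]
grip_width: 0.0415
```

>>> drive_tool(
  steps=[0,0,0,0,0,0,-0.4,0,0,0,0,0,0,-0.4,0,0,0,0,0,0,-0.4,0,0,-0.02,0,0,0,-0.4,0,0,-0.035,0,0,0,-0.4,0,0,-0.035,0,0,0,-0.4,0,0,-0.02,0,0,0,-0.4,0,0,0,0,0,0,-0.4],
)

```text
clock: 7.43
eef_pos: [0.5347, -0.3059, 0.1988]
tool_rot: [0.996, -0.088, 0.005, 0.002]
ft_force: [1.4, -0.3, 0.8]
grip_width: 0.0601
```

```bash
python3 - <<'E'
from wm import *
im,d,m,o=snap('w6'); print(o['eef_pos'],o['grip_width'])
hsv=cv2.cvtColor(im,cv2.COLOR_RGB2HSV)
b=(hsv[...,0]>95)&(hsv[...,0]<125)&(hsv[...,1]>120)&(d>0)&box((230,140,420,300))
print(area(m,b,.012)); q=full(m,d)[b]; print(np.percentile(q[:,2],[2,50,98]))
A=np.c_[q[:,:2]-q[:,:2].mean(0),np.ones(len(q))]; print(np.linalg.lstsq(A,q[:,2],rcond=None)[0])
E
python3 go.py .6304 .0932 .2 -7
```

```text
[ 0.5347261  -0.30590282  0.19875423] 0.060079519020114686
(array([ 532.7, -302.5]), [array([ 537.4, -347.5]), array([151.8, 149.7]), np.float64(73.1)])
[0.01006225 0.01179021 0.01564898]
[0.00273579 0.00376263 0.01232402]
clk 7.48 tcp [ 0.5337 -0.3053  0.1959] yaw -10.08 w 0.0599 F [ 0.2 -0.3  0.2]
shift(mm) in tool axes [  25.5 -409.3   -4.9] turn deg [ 0.15 -0.38 -3.08] j [-0.52  0.52  0.14  1.18 -0.    1.23]
```

View pics/w6.png

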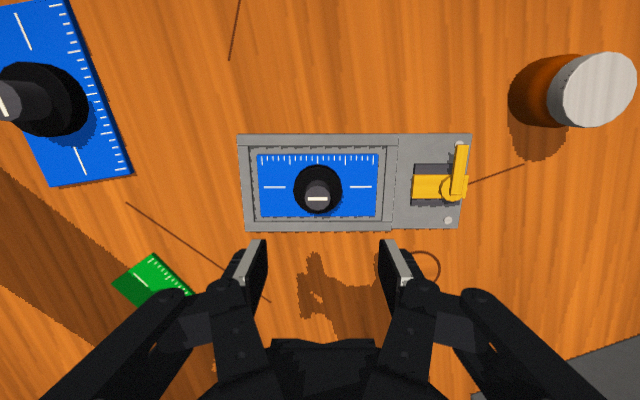

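```bash
python3 - <<'E'
from wm import *
im,d,m,o=load('w6.pkl')
hsv=cv2.cvtColor(im,cv2.COLOR_RGB2HSV)
b=(hsv[...,0]>95)&(hsv[...,0]<125)&(hsv[...,1]>120)
n,l=cv2.connectedComponents(b.astype(np.uint8)); b=l==l[165,280]
print(b.sum(),area(m,b,.012))
E
```

```text
5365 (array([ 532.7, -302.2]), [array([ 532.6, -304.3]), array([ 60.1, 109.7]), np.float64(79.8)])
```

>>> drive_tool(
  steps=[0.0025,-0.037,0,0,0,0,-1,0.0025,-0.037,0,0,0,0,-1,0.0025,-0.037,0,0,0,0,-1,0.0025,-0.037,0,0,0,0,-1,0.0025,-0.037,0,0,0,0,-1,0.0025,-0.037,0,0,0,0,-1,0.0025,-0.037,0,0,0,0,-1,0.0025,-0.037,0,0,0,0,-1],
)

```text
clock: 8.15
eef_pos: [0.6028, -0.0146, 0.1906]
tool_rot: [0.996, -0.088, -0.002, 0.0]
ft_force: [0.2, -0.1, 0.2]
grip_width: 0.0857
```

>>> drive_tool(
  steps=[0.002,-0.037,0,0,0,0,-1,0.002,-0.037,0,0,0,0,-1,0.002,-0.036,0,0,0,0,-1,0,0,0,0,0,0,-1,0,0,0,0,0,0,-1,0,0,0,0,0,0,-1],
)

```text
clock: 8.65
eef_pos: [0.6278, 0.0906, 0.1908]
tool_rot: [0.996, -0.088, -0.002, 0.001]
ft_force: [-0.4, 0.1, 0.1]
grip_width: 0.0852
```

```bash
python3 - <<'E'
from wm import *
im,d,m,o=snap('w7'); print(o['eef_pos'],o['grip_width']); fingers(o,m,d)
E
python3 go.py .6304 .0932 .2 -10.1
```

```text
[0.62779359 0.0906207  0.19075354] 0.08521777289374786
side -1 zmax 0.0588 inner x 0.0418 outer 0.0488
side 1 zmax 0.0587 inner x 0.0424 outer 0.0553
clk 8.70 tcp [0.6279 0.0899 0.1912] yaw -10.13 w 0.0854 F [ 0.9 -0.6 -0.1]
shift(mm) in tool axes [ 1.8 -3.7 -8.8] turn deg [ 0.07  0.14 -0.03] j [ 0.14  0.57  0.21  1.21 -0.    1.89]
```

View pics/w7.png

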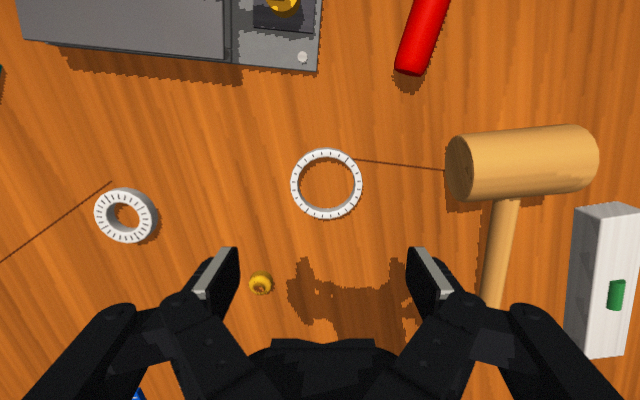

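```bash
cat >> wm.py <<'E'
def ring(im,m,b,z,vmin=150,smax=60):
    hsv=cv2.cvtColor(im,cv2.COLOR_RGB2HSV)
    k=((hsv[...,1]<smax)&(hsv[...,2]>vmin)&box(b)).astype(np.uint8)
    cs,_=cv2.findContours(k,cv2.RETR_EXTERNAL,cv2.CHAIN_APPROX_NONE); c=max(cs,key=cv2.contourArea)[:,0].astype(float)
    q=ray(m,c,z)[:,:2]; q=cv2.convexHull((q*1000).astype(np.float32)); return cv2.minEnclosingCircle(q), cv2.fitEllipse(q)
E
python3 - <<'E'
from wm import *
im,d,m,o=load('w7.pkl')
print('wide',ring(im,m,(280,140,372,228),.012)); print('narrow',ring(im,m,(85,180,165,250),.012))
E
```

```text
wide (((631.1912841796875, 95.72526550292969), 33.11338806152344), ((631.5357666015625, 95.7033920288086), (64.07884216308594, 65.63805389404297), 177.5055389404297))
narrow (((442.1033935546875, 98.89497375488281), 28.805744171142578), ((440.7884521484375, 98.47447967529297), (51.811279296875, 55.52245330810547), 140.1681365966797))
```

```bash
python3 go.py .6314 .0957 .0665 -10.1
```

```text
clk 8.70 tcp [0.6279 0.0899 0.1912] yaw -10.13 w 0.0854 F [ 0.9 -0.6 -0.1]
shift(mm) in tool axes [  2.7  -6.5 124.7] turn deg [ 0.07  0.14 -0.03] j [ 0.14  0.57  0.21  1.21 -0.    1.89]
```

>>> drive_tool(
  steps=[0.0015,-0.006,0.03,0,0,0,-1,0,0,0.03,0,0,0,-1,0,0,0.03,0,0,0,-1,0,0,0.015,0,0,0,-1,0,0,0.01,0,0,0,-1,0,0,0,0,0,0,-1,0,0,0,0,0,0,-1],
)

```text
clock: 9.28
eef_pos: [0.6312, 0.0952, 0.0776]
tool_rot: [0.996, -0.089, -0.0, 0.0]
ft_force: [-0.2, -0.4, 0.9]
grip_width: 0.0853
```

```bash
python3 go.py .6314 .0957 .0665 -10.1
```

```text
clk 9.28 tcp [0.6312 0.0952 0.0776] yaw -10.18 w 0.0853 F [-0.2 -0.4  0.9]
shift(mm) in tool axes [ 0.1 -0.5 11.1] turn deg [ 0.01  0.02 -0.08] j [ 0.15  0.68  0.08  0.97 -0.    1.9 ]
```

>>> drive_tool(
  steps=[0,-0.0005,0.006,0,0,0,-1,0,0,0.005,0,0,0,-1,0,0,0,0,0,0,-1,0,0,0,0,0,0,-1],
)

```text
clock: 9.62
eef_pos: [0.6314, 0.097, 0.0668]
tool_rot: [0.996, -0.088, 0.0, -0.0]
ft_force: [0.4, -0.1, -0.8]
grip_width: 0.085
```

```bash
python3 go.py .6314 .0957 .0665 -10.1
```

```text
clk 9.62 tcp [0.6314 0.097  0.0668] yaw -10.07 w 0.0850 F [ 0.4 -0.1 -0.8]
shift(mm) in tool axes [0.2 1.3 0.3] turn deg [-0.01 -0.02  0.03] j [ 0.15  0.69  0.07  0.95 -0.    1.9 ]
```

>>> drive_tool(
  steps=[0.0002,0.001,0,0,0,0,-1,0,0,0,0,0,0,1,0,0,0,0,0,0,1,0,0,0,0,0,0,1,0,0,0,0,0,0,1,0,0,0,0,0,0,1],
)

```text
clock: 10.12
eef_pos: [0.632, 0.096, 0.068]
tool_rot: [0.996, -0.088, 0.001, -0.0]
ft_force: [-0.9, 0.3, 5.1]
grip_width: 0.064
```

```bash
python3 go.py .6314 .0957 .0665 -10.1
```

```text
clk 10.12 tcp [0.632 0.096 0.068] yaw -10.08 w 0.0640 F [-0.9  0.3  5.1]
shift(mm) in tool axes [-0.5  0.4  1.5] turn deg [-0.04 -0.11  0.02] j [ 0.15  0.69  0.07  0.95 -0.    1.9 ]
```

>>> drive_tool(
  steps=[0,0,-0.005,0,0,0,1,0,0,-0.015,0,0,0,1,0,0,-0.035,0,0,0,1,0,0,-0.035,0,0,0,1,0,0,-0.025,0,0,0,1,0,0,0,0,0,0,1,0,0,0,0,0,0,1,0,0,0,0,0,0,1],
)

```text
clock: 10.78
eef_pos: [0.6308, 0.0959, 0.1809]
tool_rot: [0.996, -0.088, -0.001, 0.0]
ft_force: [-1.6, 0.6, -0.9]
grip_width: 0.0642
```

```bash
python3 - <<'E'
from wm import *
im,d,m,o=snap('w8'); print(o['eef_pos'],o['grip_width']); 
hsv=cv2.cvtColor(im,cv2.COLOR_RGB2HSV)
k=(d>0)&(d<.22)&(hsv[...,1]<60)&(hsv[...,2]>150)&box((230,170,410,310)); t=tool(o,full(m,d)[k]); print(np.percentile(t,[1,50,99],axis=0).round(4)); print(cv2.fitEllipse(cv2.convexHull((t[:,:2]*1000).astype(np.float32))))
E
python3 go.py .5326 -.3043 .17 -10.1
```

```text
[0.63075663 0.09588418 0.18090236] 0.0641966353424844
[[-0.031  -0.0319  0.0296]
 [ 0.0042 -0.0105  0.0567]
 [ 0.0318  0.0269  0.0654]]
((-0.13829660415649414, -1.0880670547485352), (61.66774368286133, 71.53521728515625), 91.17139434814453)
clk 10.83 tcp [0.6303 0.0958 0.1799] yaw -10.08 w 0.0637 F [-0.1 -0.3 -1. ]
shift(mm) in tool axes [-26.1 411.   10.4] turn deg [0.06 0.17 0.02] j [0.15 0.59 0.2  1.19 0.   1.9 ]
```

View pics/w8.png

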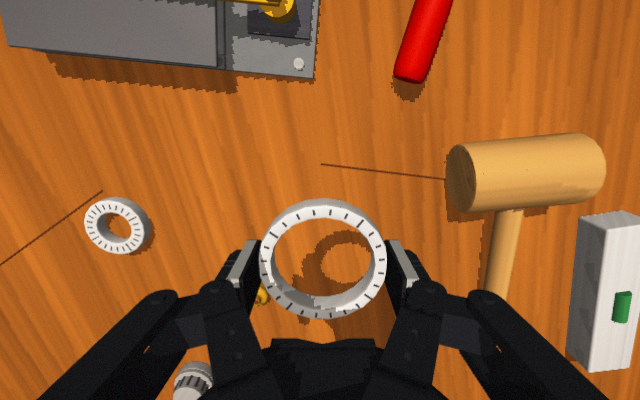

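>>> drive_tool(
  steps=[-0.0024,0.037,0,0,0,0,1,-0.0024,0.037,0,0,0,0,1,-0.0024,0.037,0,0,0,0,1,-0.0024,0.037,0,0,0,0,1,-0.0024,0.037,0,0,0,0,1,-0.0024,0.037,0,0,0,0,1,-0.0024,0.037,0,0,0,0,1,-0.0024,0.037,0,0,0,0,1],
)

```text
clock: 11.5
eef_pos: [0.5588, -0.1934, 0.1793]
tool_rot: [0.996, -0.088, -0.002, -0.001]
ft_force: [1.0, -0.4, -0.4]
grip_width: 0.0641
```

>>> drive_tool(
  steps=[-0.0024,0.037,0,0,0,0,1,-0.0024,0.037,0,0,0,0,1,-0.0024,0.037,0,0,0,0,1,0,0,0.015,0,0,0,1,0,0,0,0,0,0,1,0,0,0,0,0,0,1],
)

```text
clock: 12.0
eef_pos: [0.5323, -0.2995, 0.1637]
tool_rot: [0.996, -0.088, -0.003, -0.002]
ft_force: [0.4, 0.0, -0.2]
grip_width: 0.0639
```

```bash
python3 go.py .5326 -.3043 .115 -10.1
```

```text
clk 12.00 tcp [ 0.5323 -0.2995  0.1637] yaw -10.13 w 0.0639 F [ 0.4  0.  -0.2]
shift(mm) in tool axes [ 1.4  4.8 48.7] turn deg [-0.15  0.34 -0.03] j [-0.51  0.55  0.09  1.12  0.    1.23]
```

>>> drive_tool(
  steps=[0.0005,0.0048,0.015,0,0,0,1,0,0,0.015,0,0,0,1,0,0,0.01,0,0,0,1,0,0,0,0,0,0,1,0,0,0,0,0,0,1,0,0,0,0,0,0,1],
)

```text
clock: 12.5
eef_pos: [0.5344, -0.3043, 0.1271]
tool_rot: [0.996, -0.087, 0.0, 0.0]
ft_force: [-0.4, -0.4, -0.8]
grip_width: 0.064
```

```bash
python3 - <<'E'
from wm import *
im,d,m,o=snap('w9'); print(o['eef_pos'],o['grip_width'])
E
python3 go.py .5326 -.3043 .082 -10.1
```

```text
[ 0.53436441 -0.30434244  0.12713379] 0.0640315245291472
clk 12.55 tcp [ 0.5345 -0.3047  0.1275] yaw -10.02 w 0.0640 F [-0.2  0.7 -0.3]
shift(mm) in tool axes [-2.  -0.1 45.5] turn deg [ 0.03 -0.08  0.08] j [-0.52  0.59  0.06  1.04  0.    1.23]
```

View pics/w9.png

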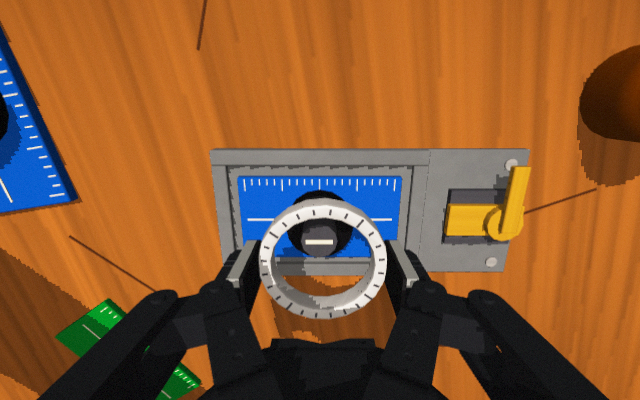

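```bash
cat >> wm.py <<'E'
def held(im,m,o,b,zt,rad,vmin=150):
    hsv=cv2.cvtColor(im,cv2.COLOR_RGB2HSV)
    k=((hsv[...,1]<60)&(hsv[...,2]>vmin)&box(b)).astype(np.uint8)
    cs,_=cv2.findContours(k,cv2.RETR_EXTERNAL,cv2.CHAIN_APPROX_NONE); c=max(cs,key=cv2.contourArea)[:,0].astype(float)
    t=tool(o,ray(m,c,o['eef_pos'][2]-zt))[:,:2]*1000
    from scipy.optimize import least_squares
    t=t[abs(t[:,0])<rad*.8]   # top side & bottom side only
    f=least_squares(lambda p:np.hypot(t[:,0]-p[0],t[:,1]-p[1])-p[2],[0,0,rad],loss='soft_l1'); far=t[t[:,1]<0]
    g=least_squares(lambda p:np.hypot(far[:,0]-p[0],far[:,1]-p[1])-rad,[0,0],loss='soft_l1')
    return f.x.round(2),g.x.round(2)
E
python3 - <<'E'
from wm import *
for f in('w8','w9'):
    im,d,m,o=load(f+'.pkl'); print(held(im,m,o,(258,180,390,320),.0567,33))
E
```

```text
(array([-0.21,  0.26, 28.23]), array([0.3 , 2.24]))
(array([-0.74, -1.29, 28.99]), array([-0.64,  1.42]))
```

```bash
python3 - <<'E'
from wm import *
from scipy.optimize import least_squares
for f in('w8','w9'):
    im,d,m,o=load(f+'.pkl')
    k=(d>0)&(d<.25)&box((255,190,392,322)); t=tool(o,full(m,d)[k])
    hs=cv2.cvtColor(im,cv2.COLOR_RGB2HSV)[k]
    s=t[(t[:,2]>.054)&(t[:,2]<.0595)&(hs[:,2]>140)&(hs[:,1]<60)][:,:2]*1000
    r=np.hypot(*s.T); print(len(s),np.percentile(r,[1,50,99]),s.min(0),s.max(0))
    g=least_squares(lambda p:np.hypot(s[:,0]-p[0],s[:,1]-p[1])-p[2],[0,0,29.5],loss='soft_l1'); print(g.x)
E
```

```text
4083 [25.65489753 29.19088653 32.67004854] [-31.5064481  -32.33759446] [32.45714958 33.76330945]
[ 0.18871417 -0.4376381  29.15026264]
4123 [25.59085646 29.23736677 32.63142426] [-31.42211001 -32.6332219 ] [32.3590708  33.06090768]
[ 0.1872939  -0.4253172  29.18084721]
```

>>> drive_tool(
  steps=[-0.002,0.0003,0,0,0,0,1,0,0,0.008,0,0,0,1,0,0,0.008,0,0,0,1,0,0,0.008,0,0,0,1,0,0,0,0,0,0,1,0,0,0,0,0,0,1],
)

```text
clock: 13.05
eef_pos: [0.5309, -0.3045, 0.1012]
tool_rot: [0.996, -0.088, -0.001, -0.001]
ft_force: [-0.0, 0.0, 0.5]
grip_width: 0.0638
```

```bash
python3 go.py .5325 -.3046 .0807 -10.1
```

```text
clk 13.05 tcp [ 0.5309 -0.3045  0.1012] yaw -10.09 w 0.0638 F [-0.   0.   0.5]
shift(mm) in tool axes [ 1.6 -0.2 20.5] turn deg [-0.05  0.14  0.01] j [-0.52  0.61  0.02  0.98  0.    1.23]
```

>>> drive_tool(
  steps=[0.0015,0,0,0,0,0,1,0,0,0.005,0,0,0,1,0,0,0.005,0,0,0,1,0,0,0.003,0,0,0,1,0,0,0,0,0,0,1,0,0,0,0,0,0,1],
)

```text
clock: 13.55
eef_pos: [0.5329, -0.305, 0.089]
tool_rot: [0.996, -0.088, -0.0, -0.0]
ft_force: [-0.6, -0.3, -0.0]
grip_width: 0.0642
```

```bash
python3 go.py .5325 -.3046 .0807 -10.1
```

```text
clk 13.55 tcp [ 0.5329 -0.305   0.089 ] yaw -10.08 w 0.0642 F [-0.6 -0.3 -0. ]
shift(mm) in tool axes [-0.5 -0.3  8.3] turn deg [-0.02  0.05  0.02] j [-0.52  0.63  0.01  0.96 -0.    1.23]
```

>>> drive_tool(
  steps=[-0.0004,-0.0002,0.003,0,0,0,1,0,0,0.003,0,0,0,1,0,0,0.0015,0,0,0,1,0,0,0,0,0,0,1,0,0,0,0,0,0,1],
)

```text
clock: 13.97
eef_pos: [0.5327, -0.3049, 0.0819]
tool_rot: [0.996, -0.088, -0.0, -0.0]
ft_force: [0.0, 0.7, -0.3]
grip_width: 0.0643
```

```bash
python3 go.py .5325 -.3046 .0807 -10.1
```

```text
clk 13.97 tcp [ 0.5327 -0.3049  0.0819] yaw -10.08 w 0.0643 F [ 0.   0.7 -0.3]
shift(mm) in tool axes [-0.3 -0.2  1.2] turn deg [-0.01  0.02  0.02] j [-0.52  0.64  0.01  0.94  0.    1.23]
```

>>> drive_tool(
  steps=[0,0,0.001,0,0,0,1,0,0,0,0,0,0,1,0,0,0,0,0,0,1],
)

```text
clock: 14.22
eef_pos: [0.5329, -0.3049, 0.081]
tool_rot: [0.996, -0.088, 0.0, 0.0]
ft_force: [0.4, -0.1, -0.1]
grip_width: 0.0639
```

>>> drive_tool(
  steps=[0,0,0.0008,0,0,0,1,0,0,0,0,0,0,1,0,0,0,0,0,0,1],
)

```text
clock: 14.47
eef_pos: [0.5328, -0.3049, 0.0802]
tool_rot: [0.996, -0.088, -0.0, -0.0]
ft_force: [0.5, 0.6, -0.6]
grip_width: 0.064
```

>>> drive_tool(
  steps=[0,0,0.0006,0,0,0,1,0,0,0,0,0,0,-1,0,0,0,0,0,0,-1,0,0,0,0,0,0,-1,0,0,-0.03,0,0,0,-1,0,0,-0.04,0,0,0,-1,0,0,-0.03,0,0,0,-1,0,0,0,0,0,0,-1],
)

```text
clock: 15.13
eef_pos: [0.5362, -0.3069, 0.1874]
tool_rot: [0.996, -0.088, 0.006, 0.003]
ft_force: [1.4, -0.1, 0.4]
grip_width: 0.0852
```

>>> drive_tool(
  steps=[0,0,0,0,0,0,-1,0,0,0,0,0,0,-1],
)

```text
clock: 15.3
eef_pos: [0.5326, -0.3048, 0.1793]
tool_rot: [0.996, -0.088, -0.0, -0.0]
ft_force: [1.1, 0.2, -0.4]
grip_width: 0.0855
```

```bash
python3 - <<'E'
from wm import *
im,d,m,o=snap('w10'); print(o['eef_pos'],o['grip_width'])
save('w10c.png',cv2.resize(im[110:270,220:490],None,fx=2.8,fy=2.8,interpolation=cv2.INTER_CUBIC))
print(ring(im,m,(260,130,390,240),.024))
hsv=cv2.cvtColor(im,cv2.COLOR_RGB2HSV)
k=(hsv[...,1]<40)&(hsv[...,2]>180)&(d>0)&box((270,130,380,240)); q=full(m,d)[k]; q=q[(q[:,2]<.03)&(q[:,2]>.018)]; print(len(q)); A=np.c_[q[:,:2]-q[:,:2].mean(0),np.ones(len(q))]; print(np.linalg.lstsq(A,q[:,2],rcond=None)[0],q.mean(0))
E
python3 go.py .4405 .0985 .19 -10.1
```

```text
[ 0.5325923  -0.30476103  0.1793366 ] 0.0854664220639395
(((533.1805419921875, -301.1147766113281), 46.8481559753418), ((532.4848022460938, -303.6997375488281), (65.62657165527344, 91.10010528564453), 82.6200180053711))
1548
[-0.00173343  0.00065857  0.02361258] [ 0.53332615 -0.30410843  0.02361258]
clk 15.35 tcp [ 0.5321 -0.3045  0.1783] yaw -10.08 w 0.0851 F [-0.  -0.5 -0.4]
shift(mm) in tool axes [-160.7 -380.7  -11. ] turn deg [-0.05  0.13  0.02] j [-0.52  0.54  0.12  1.15  0.    1.23]
```

View pics/w10c.png

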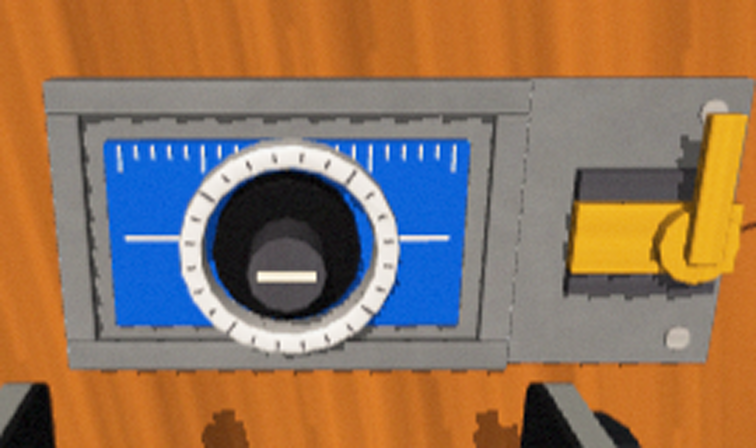

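>>> drive_tool(
  steps=[-0.0146,-0.0346,0,0,0,0,-1,-0.0146,-0.0346,0,0,0,0,-1,-0.0146,-0.0346,0,0,0,0,-1,-0.0146,-0.0346,0,0,0,0,-1,-0.0146,-0.0346,0,0,0,0,-1,-0.0146,-0.0346,0,0,0,0,-1,-0.0146,-0.0346,0,0,0,0,-1,-0.0146,-0.0346,0,0,0,0,-1],
)

```text
clock: 16.02
eef_pos: [0.4644, -0.0104, 0.1779]
tool_rot: [0.996, -0.088, -0.002, 0.0]
ft_force: [1.2, 0.4, 0.5]
grip_width: 0.0852
```

>>> drive_tool(
  steps=[-0.0146,-0.0346,0,0,0,0,-1,-0.0146,-0.0346,0,0,0,0,-1,-0.0146,-0.0346,0,0,0,0,-1,0,0,0,0,0,0,-0.7,0,0,0,0,0,0,-0.7,0,0,0,0,0,0,-0.7],
)

```text
clock: 16.52
eef_pos: [0.4406, 0.0978, 0.1785]
tool_rot: [0.996, -0.087, -0.001, 0.001]
ft_force: [0.2, 0.5, 1.5]
grip_width: 0.0729
```

```bash
python3 - <<'E'
from wm import *
im,d,m,o=snap('w11'); print(o['eef_pos'],o['grip_width']); fingers(o,m,d)
hsv=cv2.cvtColor(im,cv2.COLOR_RGB2HSV)
k=(hsv[...,1]<60)&(hsv[...,2]>150)&(d>0)&box((270,120,390,240)); print(area(m,k,.012)); print(ring(im,m,(270,120,390,240),.012))
E
python3 go.py .4405 .0985 .0665 -10.1
```

```text
[0.44057378 0.09777895 0.17847753] 0.07288608613099672
side -1 zmax 0.0631 inner x 0.0356 outer 0.0481
side 1 zmax 0.0628 inner x 0.0362 outer 0.0472
(array([439.5,  98.8]), [array([439.4,  98.2]), array([53.6, 52. ]), np.float64(80.0)])
(((439.12823486328125, 98.12381744384766), 27.243366241455078), ((439.32879638671875, 98.08386993408203), (52.05414962768555, 54.12169647216797), 175.5927276611328))
clk 16.57 tcp [0.4409 0.0972 0.1787] yaw -10.12 w 0.0723 F [ 0.3 -0.2 -0.3]
shift(mm) in tool axes [ -0.5  -1.3 112.2] turn deg [ 0.06  0.1  -0.02] j [ 0.22  0.25 -0.33  0.99 -0.    1.96]
```

View pics/w11.png

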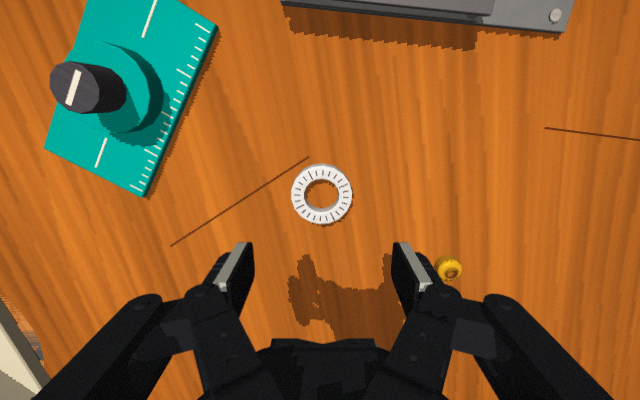

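>>> drive_tool(
  steps=[-0.0015,-0.0005,0.03,0,0,0,-0.7,0,0,0.03,0,0,0,-0.7,0,0,0.025,0,0,0,-0.7,0,0,0.01,0,0,0,-0.7,0,0,0,0,0,0,-0.7,0,0,0,0,0,0,-0.7],
)

```text
clock: 17.07
eef_pos: [0.4397, 0.0972, 0.0839]
tool_rot: [0.996, -0.089, -0.001, 0.0]
ft_force: [-0.3, -0.3, 0.2]
grip_width: 0.0728
```

```bash
python3 go.py .4393 .0981 .073 -10.1
```

```text
clk 17.07 tcp [0.4397 0.0972 0.0839] yaw -10.24 w 0.0728 F [-0.3 -0.3  0.2]
shift(mm) in tool axes [-0.5 -0.8 10.9] turn deg [ 0.06  0.12 -0.14] j [ 0.22  0.38 -0.45  0.74 -0.    1.97]
```

>>> drive_tool(
  steps=[-0.0005,-0.0007,0.006,0,0,0,-0.7,0,0,0.005,0,0,0,-0.7,0,0,0,0,0,0,-0.7,0,0,0,0,0,0,-0.7],
)

```text
clock: 17.4
eef_pos: [0.4397, 0.0994, 0.0739]
tool_rot: [0.996, -0.088, 0.0, -0.0]
ft_force: [-0.5, 1.0, -0.1]
grip_width: 0.0728
```

```bash
python3 go.py .4393 .0981 .073 -10.1
```

```text
clk 17.40 tcp [0.4397 0.0994 0.0739] yaw -10.09 w 0.0728 F [-0.5  1.  -0.1]
shift(mm) in tool axes [-0.2  1.4  0.9] turn deg [-0.01 -0.03  0.01] j [ 0.22  0.39 -0.47  0.71 -0.    1.97]
```

>>> drive_tool(
  steps=[0,0.0012,0.0009,0,0,0,-0.7,0,0,0,0,0,0,1,0,0,0,0,0,0,1,0,0,0,0,0,0,1,0,0,0,0,0,0,1,0,0,0,0,0,0,1],
)

```text
clock: 17.9
eef_pos: [0.4396, 0.0983, 0.0738]
tool_rot: [0.996, -0.088, 0.0, -0.0]
ft_force: [-2.6, -0.9, 8.0]
grip_width: 0.0507
```

>>> drive_tool(
  steps=[0,0,-0.005,0,0,0,1,0,0,-0.015,0,0,0,1,0,0,-0.035,0,0,0,1,0,0,-0.035,0,0,0,1,0,0,-0.02,0,0,0,1,0,0,0,0,0,0,1,0,0,0,0,0,0,1,0,0,0,0,0,0,1],
)

```text
clock: 18.57
eef_pos: [0.4387, 0.0982, 0.1821]
tool_rot: [0.996, -0.088, -0.001, 0.0]
ft_force: [-0.1, 0.4, -1.6]
grip_width: 0.0508
```

```bash
cat >> wm.py <<'E'
def heldring(im,d,m,o,rmid,b=(255,190,392,322)):
    from scipy.optimize import least_squares
    k=(d>0)&(d<.25)&box(b); t=tool(o,full(m,d)[k]); hs=cv2.cvtColor(im,cv2.COLOR_RGB2HSV)[k]
    w=t[(hs[:,2]>150)&(hs[:,1]<60)&(np.hypot(t[:,0],t[:,1])<rmid*1.4)]
    h,e=np.histogram(w[:,2],bins=np.arange(.03,.09,.001)); zt=e[h.argmax()]+.0005
    s=w[abs(w[:,2]-zt)<.003]; A=np.c_[s[:,:2],np.ones(len(s))]; pl=np.linalg.lstsq(A,s[:,2],rcond=None)[0]
    s=s[:,:2]*1000
    g=least_squares(lambda p:np.hypot(s[:,0]-p[0],s[:,1]-p[1])-p[2],[0,0,rmid*1000],loss='soft_l1')
    print('top z',zt,'plane',pl.round(4),'centre',g.x.round(2),len(s),'ext',s.min(0).round(1),s.max(0).round(1))
E
python3 - <<'E'
from wm import *
im,d,m,o=snap('w12'); print(o['eef_pos'],o['grip_width']); heldring(im,d,m,o,.021)
E
python3 go.py .5326 -.3043 .175 -10.1
```

```text
[0.43871007 0.09816777 0.18205815] 0.05075261896667923
top z 0.06250000000000003 plane [ 0.0001 -0.0039  0.0622] centre [ 0.76 -1.02 20.96] 4351 ext [-24.7 -26.1] [25.9 27.4]
clk 18.62 tcp [0.4383 0.0981 0.1815] yaw -10.07 w 0.0506 F [-1.6 -0.5 -0.7]
shift(mm) in tool axes [163.2 379.7   6.5] turn deg [0.06 0.14 0.03] j [ 0.22  0.24 -0.33  1.    0.    1.97]
```

View pics/w12.png

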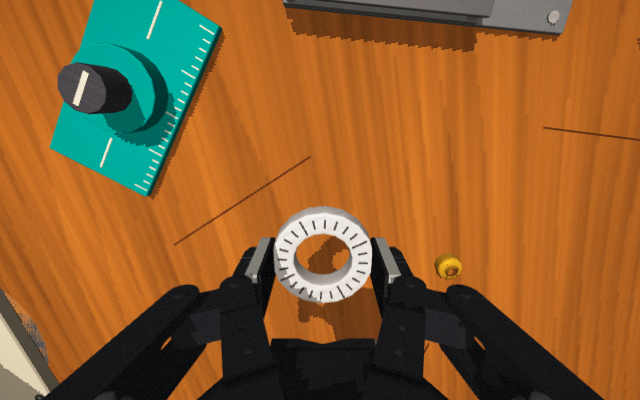

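>>> drive_tool(
  steps=[0.0148,0.0345,0,0,0,0,1,0.0148,0.0345,0,0,0,0,1,0.0148,0.0345,0,0,0,0,1,0.0148,0.0345,0,0,0,0,1,0.0148,0.0345,0,0,0,0,1,0.0148,0.0345,0,0,0,0,1,0.0148,0.0345,0,0,0,0,1,0.0148,0.0345,0,0,0,0,1],
)

```text
clock: 19.28
eef_pos: [0.5066, -0.1957, 0.1806]
tool_rot: [0.996, -0.088, -0.002, -0.001]
ft_force: [0.7, 0.2, -0.5]
grip_width: 0.0505
```

>>> drive_tool(
  steps=[0.0148,0.0345,0,0,0,0,1,0.0148,0.0345,0,0,0,0,1,0.0148,0.0345,0,0,0,0,1,0,0,0.02,0,0,0,1,0,0,0.02,0,0,0,1,0,0,0,0,0,0,1,0,0,0,0,0,0,1,0,0,0,0,0,0,1],
)

```text
clock: 19.95
eef_pos: [0.533, -0.3033, 0.1422]
tool_rot: [0.996, -0.088, -0.001, -0.0]
ft_force: [0.3, -0.8, -1.2]
grip_width: 0.0508
```

```bash
python3 - <<'E'
from wm import *
im,d,m,o=snap('w13'); print(o['eef_pos'],o['grip_width']); heldring(im,d,m,o,.021)
E
python3 go.py .5322 -.3043 .13 -10.1
```

```text
[ 0.53298691 -0.30334574  0.14218779] 0.05076793171420246
top z 0.06250000000000003 plane [ 0.0005 -0.0035  0.0623] centre [ 0.55 -0.94 21.03] 4432 ext [-24.9 -26.1] [25.8 27.2]
clk 20.00 tcp [ 0.5336 -0.3035  0.1432] yaw -10.04 w 0.0508 F [0.5 0.7 0.3]
shift(mm) in tool axes [-1.2  1.  13.2] turn deg [ 0.01 -0.02  0.06] j [-0.52  0.57  0.07  1.07 -0.    1.23]
```

View pics/w13.png

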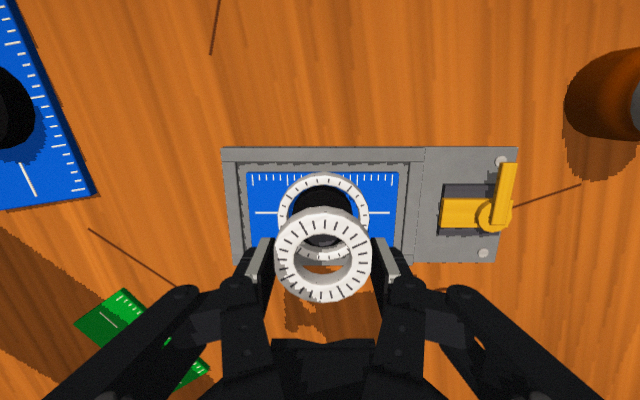

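>>> drive_tool(
  steps=[-0.001,0.0009,0.006,0,0,0,1,0,0,0.006,0,0,0,1,0,0,0.006,0,0,0,1,0,0,0,0,0,0,1,0,0,0,0,0,0,1],
)

```text
clock: 20.42
eef_pos: [0.5317, -0.3042, 0.1242]
tool_rot: [0.996, -0.088, -0.001, -0.0]
ft_force: [-1.0, 0.2, -0.2]
grip_width: 0.0508
```

```bash
python3 go.py .5321 -.3046 .1005 -10.1
```

```text
clk 20.42 tcp [ 0.5317 -0.3042  0.1242] yaw -10.07 w 0.0508 F [-1.   0.2 -0.2]
shift(mm) in tool axes [ 0.5  0.3 23.7] turn deg [-0.02  0.07  0.03] j [-0.52  0.59  0.05  1.03  0.    1.23]
```

>>> drive_tool(
  steps=[0.0004,0.0003,0.004,0,0,0,1,0,0,0.005,0,0,0,1,0,0,0.005,0,0,0,1,0,0,0.005,0,0,0,1,0,0,0,0,0,0,1,0,0,0,0,0,0,1],
)

```text
clock: 20.92
eef_pos: [0.532, -0.3048, 0.105]
tool_rot: [0.996, -0.088, -0.001, -0.0]
ft_force: [1.1, -0.6, -1.1]
grip_width: 0.0511
```

```bash
python3 go.py .5321 -.3046 .1005 -10.1
```

```text
clk 20.92 tcp [ 0.532  -0.3048  0.105 ] yaw -10.08 w 0.0511 F [ 1.1 -0.6 -1.1]
shift(mm) in tool axes [ 0.  -0.2  4.5] turn deg [-0.03  0.08  0.02] j [-0.52  0.61  0.03  0.99 -0.    1.23]
```

>>> drive_tool(
  steps=[0,0,0.003,0,0,0,1,0,0,0.001,0,0,0,1,0,0,0,0,0,0,1,0,0,0,0,0,0,1],
)

```text
clock: 21.25
eef_pos: [0.5324, -0.305, 0.1017]
tool_rot: [0.996, -0.088, 0.0, 0.0]
ft_force: [1.0, 0.1, -0.4]
grip_width: 0.0508
```

>>> drive_tool(
  steps=[0,0,0.0008,0,0,0,1,0,0,0,0,0,0,1,0,0,0,0,0,0,1],
)

```text
clock: 21.5
eef_pos: [0.5325, -0.305, 0.101]
tool_rot: [0.996, -0.088, 0.0, 0.0]
ft_force: [0.3, -0.2, -0.7]
grip_width: 0.0507
```

>>> drive_tool(
  steps=[0,0,0.0008,0,0,0,1,0,0,0,0,0,0,1,0,0,0,0,0,0,1],
)

```text
clock: 21.75
eef_pos: [0.5324, -0.3049, 0.1001]
tool_rot: [0.996, -0.088, -0.0, -0.0]
ft_force: [-0.4, 0.5, -0.2]
grip_width: 0.0508
```

>>> drive_tool(
  steps=[0,0,0.0005,0,0,0,1,0,0,0,0,0,0,-0.6,0,0,0,0,0,0,-0.6,0,0,0,0,0,0,-0.6,0,0,-0.03,0,0,0,-0.6,0,0,-0.03,0,0,0,-0.6,0,0,-0.02,0,0,0,-0.6,0,0,0,0,0,0,-0.6],
)

```text
clock: 22.42
eef_pos: [0.5349, -0.3064, 0.1852]
tool_rot: [0.996, -0.088, 0.004, 0.002]
ft_force: [0.6, -1.3, 0.7]
grip_width: 0.0685
```

>>> drive_tool(
  steps=[0,0,0,0,0,0,-0.6,0,0,0,0,0,0,-0.6],
)

```text
clock: 22.58
eef_pos: [0.532, -0.3047, 0.1789]
tool_rot: [0.996, -0.088, -0.0, -0.0]
ft_force: [0.0, 0.0, 0.3]
grip_width: 0.0683
```

```bash
python3 - <<'E'
from wm import *
im,d,m,o=snap('w14'); print(o['eef_pos'],o['grip_width'])
save('w14c.png',cv2.resize(im[110:270,220:490],None,fx=2.8,fy=2.8,interpolation=cv2.INTER_CUBIC))
hsv=cv2.cvtColor(im,cv2.COLOR_RGB2HSV)
k=(hsv[...,1]<60)&(hsv[...,2]>150)&(d>0)&box((270,130,380,260)); q=full(m,d)[k]
print(np.histogram(q[:,2],bins=np.arange(.01,.06,.002)))
q=q[(q[:,2]<.042)&(q[:,2]>.034)]; A=np.c_[q[:,:2]-q[:,:2].mean(0),np.ones(len(q))]; print(len(q),np.linalg.lstsq(A,q[:,2],rcond=None)[0],q.mean(0),(q.min(0)+q.max(0))/2)
E
python3 go.py .452 -.098 .18 -10.1
```

```text
[ 0.53201541 -0.3046971   0.17891538] 0.06832745560064994
(array([  95,   87,    5,   19,   22,   42,  690,  299,    5,   12,    6,
         33,   85, 1412,  750,    1,    5,   74,    7,    0,    0,    0,
          0,    0]), array([0.01 , 0.012, 0.014, 0.016, 0.018, 0.02 , 0.022, 0.024, 0.026,
       0.028, 0.03 , 0.032, 0.034, 0.036, 0.038, 0.04 , 0.042, 0.044,
       0.046, 0.048, 0.05 , 0.052, 0.054, 0.056, 0.058]))
2248 [-0.0003652  -0.00296412  0.03763276] [ 0.53291619 -0.30438531  0.03763276] [ 0.53269727 -0.3056801   0.03703926]
clk 22.63 tcp [ 0.5317 -0.3045  0.1782] yaw -10.08 w 0.0681 F [-0.3 -0.   0.3]
shift(mm) in tool axes [-114.6 -189.4   -1.3] turn deg [-0.05  0.14  0.02] j [-0.52  0.54  0.12  1.15  0.    1.23]
```

View pics/w14c.png

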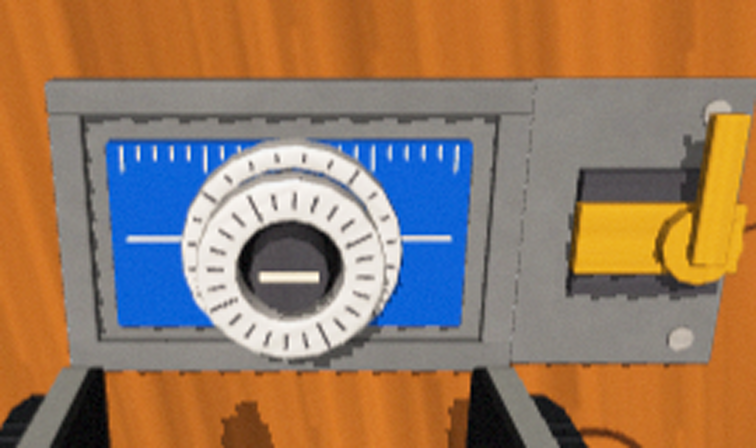

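>>> drive_tool(
  steps=[-0.0191,-0.0316,0,0,0,0,-0.6,-0.0191,-0.0316,0,0,0,0,-0.6,-0.0191,-0.0316,0,0,0,0,-0.6,-0.0191,-0.0316,0,0,0,0,-0.6,-0.0191,-0.0316,0,0,0,0,-0.6,-0.0191,-0.0316,0,0,0,0,-0.6,0,0,0,0,0,0,-0.6,0,0,0,0,0,0,-0.6],
)

```text
clock: 23.3
eef_pos: [0.4512, -0.0965, 0.1784]
tool_rot: [0.996, -0.086, -0.002, -0.0]
ft_force: [0.6, 0.3, 0.1]
grip_width: 0.0685
```

>>> drive_tool(
  steps=[0,0,0,0,0,0,-0.6],
)

```text
clock: 23.38
eef_pos: [0.4528, -0.0982, 0.179]
tool_rot: [0.996, -0.088, -0.0, 0.0]
ft_force: [0.9, 0.1, -0.3]
grip_width: 0.0685
```

```bash
python3 - <<'E'
from wm import *
im,d,m,o=snap('w15'); print(o['eef_pos'],o['grip_width'])
P=full(m,d); k=(d>0)&box((260,130,390,240)); q=P[k]
for lo,hi in((.0245,.031),(.011,.0175)):
    s=q[(q[:,2]>lo)&(q[:,2]<hi)]; print(len(s),np.percentile(s,[1,50,99],axis=0).round(4), cv2.minEnclosingCircle((s[:,:2]*1000).astype(np.float32)))
save('w15c.png',cv2.resize(im[110:270,220:490],None,fx=2.8,fy=2.8,interpolation=cv2.INTER_CUBIC))
E
python3 go.py .452 -.098 .18 -10.1
```

```text
[ 0.4527562  -0.09819834  0.1789869 ] 0.06847258526158291
1165 [[ 0.4373 -0.1109  0.025 ]
 [ 0.4525 -0.0953  0.0277]
 [ 0.4673 -0.0809  0.0292]] ((452.0726623535156, -96.2776870727539), 16.741374969482422)
524 [[ 0.4326 -0.1124  0.0115]
 [ 0.456  -0.0846  0.0138]
 [ 0.4725 -0.0759  0.0169]] ((452.444580078125, -96.4481201171875), 20.935443878173828)
clk 23.43 tcp [ 0.4531 -0.0988  0.1791] yaw -10.11 w 0.0684 F [-0.4  0.3  0.5]
shift(mm) in tool axes [-1.2 -0.6 -0.9] turn deg [ 0.02  0.02 -0.01] j [-0.21  0.27 -0.3   1.   -0.    1.53]
```

View pics/w15.png

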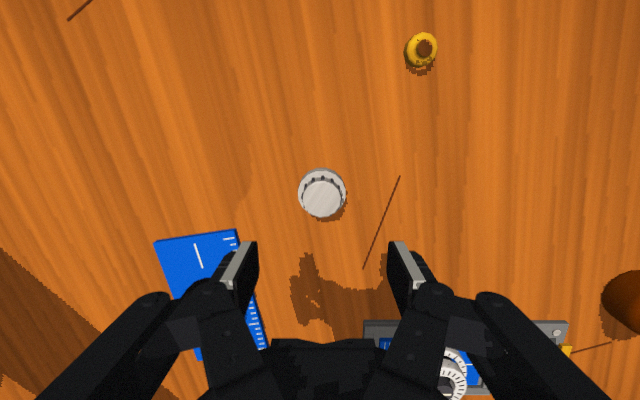

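>>> drive_tool(
  steps=[-0.0015,-0.0025,0.03,0,0,0,-0.6,0,0,0.03,0,0,0,-0.6,0,0,0.025,0,0,0,-0.6,0,0,0.008,0,0,0,-0.6,0,0,0,0,0,0,-0.6,0,0,0,0,0,0,-0.6],
)

```text
clock: 23.93
eef_pos: [0.4521, -0.0963, 0.0866]
tool_rot: [0.996, -0.089, -0.0, -0.0]
ft_force: [0.1, -0.6, 0.3]
grip_width: 0.0683
```

```bash
python3 go.py .4523 -.0962 .0755 -10.1
```

```text
clk 23.93 tcp [ 0.4521 -0.0963  0.0866] yaw -10.16 w 0.0683 F [ 0.1 -0.6  0.3]
shift(mm) in tool axes [ 0.2 -0.1 11.1] turn deg [ 0.    0.04 -0.06] j [-0.21  0.39 -0.42  0.76 -0.    1.54]
```

>>> drive_tool(
  steps=[0,0,0.006,0,0,0,-0.6,0,0,0.005,0,0,0,-0.6,0,0,0,0,0,0,-0.6,0,0,0,0,0,0,-0.6],
)

```text
clock: 24.27
eef_pos: [0.4519, -0.0955, 0.076]
tool_rot: [0.996, -0.088, 0.0, 0.0]
ft_force: [0.1, 0.1, 0.6]
grip_width: 0.0683
```

```bash
python3 go.py .4523 -.0962 .0755 -10.1
```

```text
clk 24.27 tcp [ 0.4519 -0.0955  0.076 ] yaw -10.08 w 0.0683 F [0.1 0.1 0.6]
shift(mm) in tool axes [0.5 0.6 0.5] turn deg [ 0.   -0.04  0.02] j [-0.21  0.4  -0.43  0.73 -0.    1.54]
```

>>> drive_tool(
  steps=[0.0004,0.0005,0.0005,0,0,0,-0.6,0,0,0,0,0,0,1,0,0,0,0,0,0,1,0,0,0,0,0,0,1,0,0,0,0,0,0,1,0,0,0,0,0,0,1,0,0,0,0,0,0,1],
)

```text
clock: 24.85
eef_pos: [0.4522, -0.0961, 0.0759]
tool_rot: [0.996, -0.088, 0.0, 0.0]
ft_force: [-0.8, -0.2, 5.5]
grip_width: 0.0393
```

>>> drive_tool(
  steps=[0,0,-0.005,0,0,0,1,0,0,-0.015,0,0,0,1,0,0,-0.035,0,0,0,1,0,0,-0.035,0,0,0,1,0,0,-0.015,0,0,0,1,0,0,0,0,0,0,1,0,0,0,0,0,0,1,0,0,0,0,0,0,1],
)

```text
clock: 25.52
eef_pos: [0.451, -0.0958, 0.1789]
tool_rot: [0.996, -0.088, -0.001, -0.0]
ft_force: [-0.2, -0.4, -2.1]
grip_width: 0.0395
```

```bash
cat > kn.py <<'E'
from wm import *
def knob(f):
    im,d,m,o=snap(f); print(o['eef_pos'],o['grip_width'])
    k=(d>0)&(d<.25)&box((255,190,392,322)); t=tool(o,full(m,d)[k]); hs=cv2.cvtColor(im,cv2.COLOR_RGB2HSV)[k]
    t=t[(hs[:,1]<60)&(hs[:,2]>80)&(np.hypot(t[:,0],t[:,1])<.02)]
    zt=np.percentile(t[:,2],3); s=t[abs(t[:,2]-zt-.001)<.003]
    A=np.c_[s[:,:2],np.ones(len(s))]; pl=np.linalg.lstsq(A,s[:,2],rcond=None)[0]
    print('top',np.median(s[:,2]),'plane',pl.round(4),cv2.minEnclosingCircle((s[:,:2]*1000).astype(np.float32)),np.median(s,axis=0))
E
python3 -c "
from kn import *; knob('w16')"
python3 go.py .5327 -.3044 .175 -10.1
```

```text
[ 0.45102317 -0.09582144  0.17888561] 0.03946987627943151
top 0.04822432905949624 plane [ 0.0007 -0.0174  0.0483] ((0.4150388240814209, 0.2090826779603958), 16.70895004272461) [ 0.00017557 -0.00126577  0.04822433]
clk 25.57 tcp [ 0.4507 -0.0958  0.1784] yaw -10.08 w 0.0395 F [ 0.2  0.1 -1.8]
shift(mm) in tool axes [117.2 191.1   3. ] turn deg [-0.01  0.21  0.02] j [-0.21  0.26 -0.31  1.    0.    1.54]
```

View pics/w16.png

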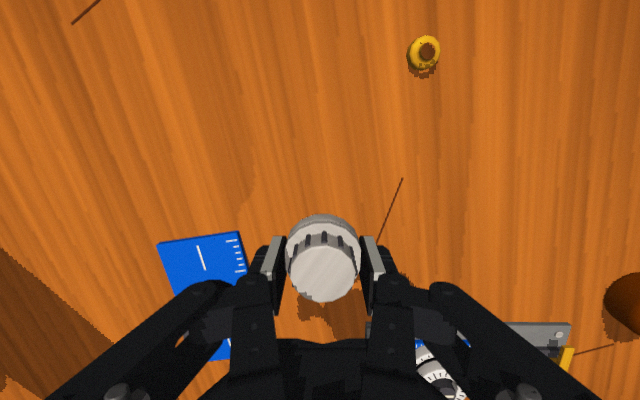

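>>> drive_tool(
  steps=[0.0195,0.0318,0,0,0,0,1,0.0195,0.0318,0,0,0,0,1,0.0195,0.0318,0,0,0,0,1,0.0195,0.0318,0,0,0,0,1,0.0195,0.0318,0,0,0,0,1,0.0195,0.0318,0,0,0,0,1,0,0,0,0,0,0,1,0,0,0.015,0,0,0,1],
)

```text
clock: 26.23
eef_pos: [0.5349, -0.3072, 0.1647]
tool_rot: [0.996, -0.089, 0.001, 0.0]
ft_force: [0.5, 0.1, -1.5]
grip_width: 0.0389
```

>>> drive_tool(
  steps=[0,0,0.015,0,0,0,1,0,0,0.01,0,0,0,1,0,0,0,0,0,0,1,0,0,0,0,0,0,1,0,0,0,0,0,0,1],
)

```text
clock: 26.65
eef_pos: [0.5339, -0.3041, 0.1402]
tool_rot: [0.996, -0.088, -0.0, -0.0]
ft_force: [-0.0, 0.3, -1.4]
grip_width: 0.0394
```

```bash
python3 -c "
from kn import *; knob('w17')"
python3 go.py .5323 -.3043 .127 -10.1
```

```text
[ 0.53394536 -0.30412825  0.1401529 ] 0.03939751723066063
top 0.04829228418983332 plane [-0.0018 -0.0155  0.0483] ((0.5173605680465698, 0.07899372279644012), 16.69135856628418) [ 0.00020326 -0.0011934   0.04829228]
clk 26.70 tcp [ 0.5343 -0.3043  0.1408] yaw -10.05 w 0.0392 F [-0.3 -1.1 -1.6]
shift(mm) in tool axes [-2.   0.3 13.8] turn deg [ 0.02 -0.06  0.04] j [-0.52  0.57  0.07  1.07  0.    1.23]
```

View pics/w17.png

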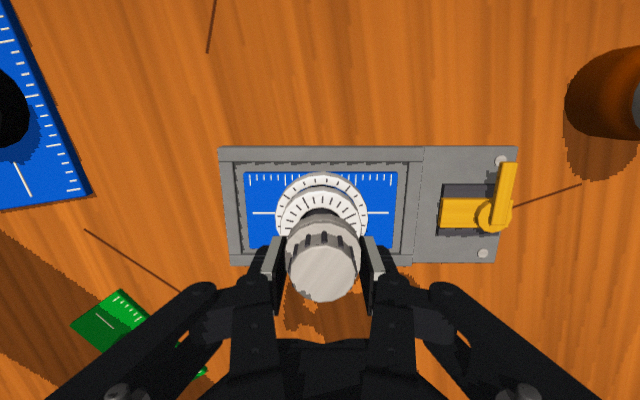

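>>> drive_tool(
  steps=[-0.0016,0.0002,0.004,0,0,0,1,0,0,0.006,0,0,0,1,0,0,0.004,0,0,0,1,0,0,0,0,0,0,1,0,0,0,0,0,0,1,0,0,0,0,0,0,1],
)

```text
clock: 27.2
eef_pos: [0.5323, -0.3043, 0.1261]
tool_rot: [0.996, -0.088, 0.0, 0.0]
ft_force: [-0.1, -0.3, -0.9]
grip_width: 0.0395
```

```bash
python3 go.py .5323 -.3043 .1142 -10.1
```

```text
clk 27.20 tcp [ 0.5323 -0.3043  0.1261] yaw -10.08 w 0.0395 F [-0.1 -0.3 -0.9]
shift(mm) in tool axes [ 0.  -0.  11.9] turn deg [ 0.   -0.    0.02] j [-0.52  0.59  0.05  1.03 -0.    1.23]
```

Underside about 50 mm, neck top 45 mm. Lower slowly.

>>> drive_tool(
  steps=[0,0,0.003,0,0,0,1,0,0,0.003,0,0,0,1,0,0,0.003,0,0,0,1,0,0,0,0,0,0,1,0,0,0,0,0,0,1],
)

```text
clock: 27.62
eef_pos: [0.532, -0.3042, 0.1167]
tool_rot: [0.996, -0.088, -0.0, -0.0]
ft_force: [0.4, 0.7, -1.4]
grip_width: 0.0392
```

>>> drive_tool(
  steps=[0,0,0.0015,0,0,0,1,0,0,0,0,0,0,1,0,0,0,0,0,0,1],
)

```text
clock: 27.87
eef_pos: [0.5322, -0.3043, 0.1156]
tool_rot: [0.996, -0.088, -0.0, -0.0]
ft_force: [-0.1, -0.0, -0.6]
grip_width: 0.0389
```

```bash
python3 go.py .5323 -.3043 .1142 -10.1
```

```text
clk 27.87 tcp [ 0.5322 -0.3043  0.1156] yaw -10.08 w 0.0389 F [-0.1 -0.  -0.6]
shift(mm) in tool axes [0.1 0.  1.4] turn deg [-0.    0.    0.02] j [-0.52  0.6   0.04  1.01  0.    1.23]
```

>>> drive_tool(
  steps=[0,0,0.001,0,0,0,1,0,0,0,0,0,0,1,0,0,0,0,0,0,1],
)

```text
clock: 28.12
eef_pos: [0.5322, -0.3043, 0.1146]
tool_rot: [0.996, -0.088, -0.0, -0.0]
ft_force: [0.5, -0.1, -1.9]
grip_width: 0.0393
```

>>> drive_tool(
  steps=[0,0,0.0006,0,0,0,1,0,0,0,0,0,0,1,0,0,0,0,0,0,1],
)

```text
clock: 28.37
eef_pos: [0.5323, -0.3043, 0.1141]
tool_rot: [0.996, -0.088, 0.0, 0.0]
ft_force: [0.0, -0.5, -1.9]
grip_width: 0.039
```

>>> drive_tool(
  steps=[0,0,0.0006,0,0,0,1,0,0,0,0,0,0,1,0,0,0,0,0,0,1],
)

```text
clock: 28.62
eef_pos: [0.5323, -0.3043, 0.114]
tool_rot: [0.996, -0.088, 0.0, 0.0]
ft_force: [-1.0, 0.8, 3.8]
grip_width: 0.0395
```

Contact at the expected height. Release and lift.

>>> drive_tool(
  steps=[0,0,0,0,0,0,-0.4,0,0,0,0,0,0,-0.4,0,0,0,0,0,0,-0.4,0,0,0,0,0,0,-0.4,0,0,-0.02,0,0,0,-0.4,0,0,-0.03,0,0,0,-0.4,0,0,-0.03,0,0,0,-0.4,0,0,0,0,0,0,-0.4],
)

```text
clock: 29.28
eef_pos: [0.5351, -0.306, 0.2002]
tool_rot: [0.996, -0.088, 0.005, 0.002]
ft_force: [1.8, -0.4, 0.7]
grip_width: 0.0598
```

>>> drive_tool(
  steps=[0,0,0,0,0,0,-0.4,0,0,0,0,0,0,-0.4],
)

```text
clock: 29.45
eef_pos: [0.5321, -0.3042, 0.1932]
tool_rot: [0.996, -0.088, -0.0, -0.0]
ft_force: [0.1, 0.3, -0.6]
grip_width: 0.0596
```

```bash
python3 - <<'E'
from wm import *
im,d,m,o=snap('w18'); print(o['eef_pos'],o['grip_width'])
save('w18c.png',cv2.resize(im[110:270,220:490],None,fx=2.8,fy=2.8,interpolation=cv2.INTER_CUBIC))
P=full(m,d); k=(d>0)&box((260,130,390,260)); q=P[k]; q=q[np.hypot(q[:,0]-.5326,q[:,1]+.3043)<.03]
h,e=np.histogram(q[:,2],bins=np.arange(.01,.08,.002)); print(dict(zip(e.round(3),h)))
s=q[(q[:,2]>.062)]; A=np.c_[s[:,:2]-s[:,:2].mean(0),np.ones(len(s))]; print(np.median(s[:,2]),np.linalg.lstsq(A,s[:,2],rcond=None)[0].round(4),cv2.minEnclosingCircle((s[:,:2]*1000).astype(np.float32)))
im,d,m=cloud('top'); save('top1.png',im)
im,d,m=cloud('scene'); save('scene1.png',im)
E
```

```text
[ 0.53207887 -0.30422272  0.1931778 ] 0.05961079496329539
{np.float64(0.01): np.int64(17), np.float64(0.012): np.int64(10), np.float64(0.014): np.int64(0), np.float64(0.016): np.int64(0), np.float64(0.018): np.int64(0), np.float64(0.02): np.int64(10), np.float64(0.022): np.int64(365), np.float64(0.024): np.int64(199), np.float64(0.026): np.int64(4), np.float64(0.028): np.int64(31), np.float64(0.03): np.int64(24), np.float64(0.032): np.int64(28), np.float64(0.034): np.int64(55), np.float64(0.036): np.int64(513), np.float64(0.038): np.int64(267), np.float64(0.04): np.int64(35), np.float64(0.042): np.int64(22), np.float64(0.044): np.int64(43), np.float64(0.046): np.int64(32), np.float64(0.048): np.int64(20), np.float64(0.05): np.int64(371), np.float64(0.052): np.int64(209), np.float64(0.054): np.int64(26), np.float64(0.056): np.int64(33), np.float64(0.058): np.int64(32), np.float64(0.06): np.int64(40), np.float64(0.062): np.int64(79), np.float64(0.064): np.int64(851), np.float64(0.066): np.int64(469), np.float64(0.068): np.int64(0), np.float64(0.07): np.int64(0), np.float64(0.072): np.int64(0), np.float64(0.074): np.int64(0), np.float64(0.076): np.int64(0)}
0.06574027071497221 [ 0.369  -0.0649  0.0674] ((532.6194458007812, -304.16009521484375), 29.978660583496094)
```

View pics/w18c.png

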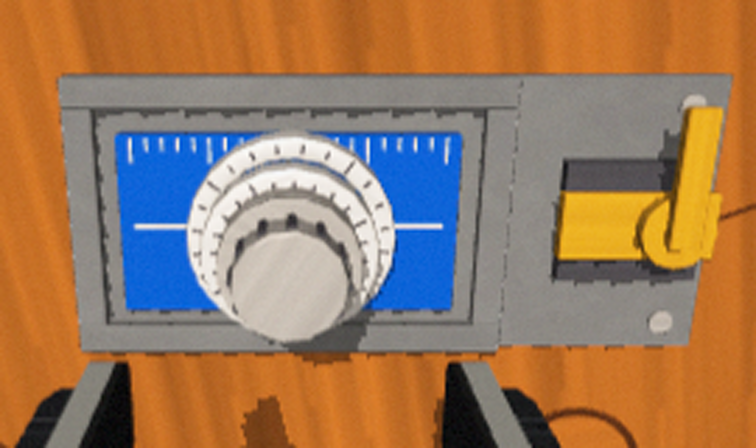

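View pics/scene1.png

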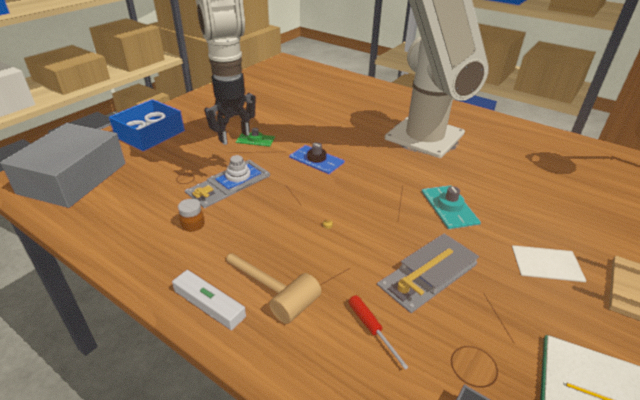

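View pics/top1.png

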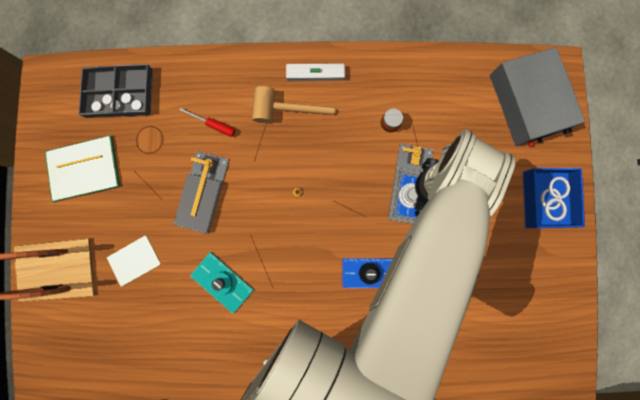

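```bash
python3 -c "
from workcell import bot,job_done; print(job_done(), bot.get_obs()['clock'])"
```

```text
the job is handed in; nothing more can be done
the job is handed in; nothing more can be done
```

The job is built and handed in at about 30 s on the robot's clock. The small blue compass lies in the open cradle's pocket. On it sit the wide bezel, then the narrow bezel, then the stainless knob, placed in that order.

- **Heights:** In the last wrist depth picture the wide bezel's top reads about 24 mm above the table, the narrow bezel's 38 mm, the knob's skirt 52 mm and the knob's top 66 mm. These are the expected heights for parts sitting fully down.
- **Compass:** After it was placed, its plate top read 12 mm, which is fully down in the pocket.
- **Bystanders:** In the last top and scene pictures the mallet, brass weight, screwdriver and jar look unmoved. I judged this by eye and did not measure it.
- **Forces:** The readings I saw stayed around 8 N or less.
- **Failed check:** My last tilt fit for the knob's top caught stray points, probably the fingers, and means nothing. I relied on the height layers and the picture instead.

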